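# Load the relay test fixture, shut it with its locating pin and hold it down

## Robot

A 6-joint arm with a two-finger parallel gripper is mounted at the origin on a cart in front of the work surface, level with it; the furniture and walls round the work are solid. World frame = base frame: x ahead of the robot, y to its left, z up, the work surface at z = 0. Lengths are in m, angles in rad, forces in N, time in s.
With the tool pointing down it reaches from about 0.325 to 1 m from the base axis. Payload 5.1 kg.
Tool frame: the origin (TCP) lies at the very end of the fingers, on their centre line; the grasp point (between the pads) lies 19 mm behind it; z points along the fingers, y is the line along which they close (so a half turn about z gives the same grasp; the last joint's range is limited). The gripper opens to 85 mm and grips with 20 to 120 N. Pads are 22 mm wide; open, the fingers measure 114 mm over their backs; the gripper's body (76 mm by 85 mm) begins 54 mm behind the grasp point. The pads swing forward as they close: fully open they stand 13 mm farther back than shut.
Start: joints at [-1.219, 0.124, 1.65, -0, 1.367, -0.083], TCP at [0.274, -0.59, 0.231] pointing down, gripper open.
Joint ranges: [-2.61, 2.61], [-1.02, 2.33], [0.03, 2.71], [-1.35, 4.49], [0.32, 2.68], [-2.91, 2.91]. Speed limits (rad/s): [2.57, 2.57, 3.14, 3.14, 3.14, 3.14].

## Interface

Orientations are given as a unit quaternion [w, x, y, z].
In Python, from workcell import * gives the robot as it stands. The module is installed in compiled form; this text tells all that it offers.
- The arm moves only by the shell command python3 -m pendant 'ROWS' [OPENING] [FORCE]. ROWS is JSON, a list of rows, each an object of numbers: "dx", "dy", "dz": the shift along the world's x, y, z in units of 25 mm (1.0 is 25 mm); "rx", "ry", "rz": the turn, a rotation vector about the world's x, y, z in degrees. In form: [{"dx": .., "dy": .., "dz": .., "rx": .., "ry": .., "rz": ..}, ...]. A call has 1 to 5 rows; each row is the pose to reach, as a shift and turn from the pose commanded when the call began; what a row does not reach only later rows make up. A row lasts 1/12 s, in which the tool goes at most 41.7 mm and 7.16 degrees, less where a joint would pass 70% of its speed; a pose out of reach is approached as far as the arm can. A call with a gripper value outside its range is refused whole. OPENING is the closure, from 0 (fully open) to 1 (shut), set as the call begins (- or left out, the last holds). The fingers move at their own pace and stop on an object; FORCE is the grip in N (left out, the last holds). Time passes only in rows, so rows that repeat a pose let the fingers close. It gives the time, the measured TCP pose, the force, the opening and the grip force at its end, in the units of the state.
- get_state(): the state, without advancing time (a new reading comes with each control period).
- snapshot(name): name is "side" or "top" or "wrist"; returns a dict with "pixels" (384x512x3 uint8, red, green, blue), "range_z" (384x512 float32, m along the optical axis (not along the pixel's ray), 0 where there is no reading), "vertical_fov" (degrees; the focal length in pixels is half the picture's height over the tangent of half this angle, whatever the lens; pixels are square), "cx", "cy" (the principal point, pixels), "camera_from_world" (4x4, takes a point from world to camera coordinates); the wrist camera has in their place "tool_from_camera" (4x4, takes a point from camera to tool coordinates, whose origin is the TCP and whose axes are the flange's). Camera axes: x right, y down, z forward; pixel columns grow to the right and rows downward; lengths in m; the calibration is good to about 2 mm. A picture is of the moment at which its call begins: read the wrist's pose just before it.
- hand_in(): hands the job in; it is judged then, once.
Trained networks look in a picture, given as the dict that the camera call returned (one of the last four; its "shot" number tells which), for a name from the list of things; names that differ only in an ending like _2 or _b are one class to them, and where a whole thing is asked for, a point or a joint stands for the part that bears it (a point fixed in the world has none). Each returns a list of dicts, best first, with "score" (0 to 1); they miss things now and then, are a little off and sometimes report something else, mostly with a low value. They report only what shows in the picture. A call takes as long as a camera call. They do not tell look-alikes from the thing itself.
- look_for(label, picture): "rect" ([centre column, centre row, width, height] in pixels, round what is visible of it).
- outline_of(label, picture): "region" (384x512 bool, what is visible of it) and "rect" ([centre column, centre row, width, height] in pixels, round what is visible of it).
- pinpoint(label, picture): "pixel" ([row, column] in pixels: a listed point, or the origin of a listed thing).
The state is a dict: "time_s": time; "qpos": joint angles; "qvel": joint speeds; "joint_torque": joint torques, N m; "tool_pos": TCP position; "tool_rot": TCP orientation; "force": force on the tool from outside, world axes, zero at the start; "moment": the same for the moment, N m; "grip_width": opening from 0.0 (shut) to 1.0 (fully open); "gripper_force": force on a finger pad.
Only numpy, scipy, OpenCV 4.12 (cv2) and the standard library are available. Lean on these libraries where they do the work, as an engineer would, in place of code of your own. Each camera call takes 0.05 s, during which the arm holds its last target. There are 200 camera calls.

## Task

Load two of the three relays into the two nests of the test fixture, black foot down, and swing the fixture's lid over onto them. Then take the knobbed locating pin from its stand and push it down through the hole in the lid into the bore of the fixture below, until its collar bears on the lid and the lid is fully shut against the sprung probes under the relays. Finish while still holding the pin pressed down, so that the lid stays fully shut for the test; leave the plain dowel, the multimeter and the screwdriver where they are.

Things in the scene. Friction and masses are not known exactly. Their poses are not given: they have to be found in the camera images.
- test_fixture: Clamshell relay test fixture fixed on the bench, base plate 170 (x) x 150 (y) mm. Origin: centre of its underside; x points to the back (hinge side), y left, z up. A black nest block (80 x 136 mm, centred, top at z = 40 mm) has two nests side by side; a steel boss 30 x 34 mm stands in front, centred at x = -60 mm, y = 0, top at z = 66 mm. Two hinge posts at the back.
- nest_l (a point): Centre of the sprung floor of the left nest (fixture x = 0, y = +34 mm, z = 30 mm with the spring up). The nest is a rectangular pocket 56 mm (fixture x) x 32 mm (fixture y), 10 mm deep down from the block's top. A loaded relay stands out 20 mm above the block.
- nest_r (a point): The same for the right nest (fixture y = -34 mm).
- probe_l (a joint): Travel of the sprung probe floor of the left nest, m: 0 up, about 0.0035 down when the lid is fully shut on a relay (stop at 0.005). The spring pushes back with 5.4 N at 0 and 8.6 N at 0.0035.
- probe_r (a joint): The same for the right nest.
- test_lid (a joint): Lid angle, rad: 0 shut and level, 1.57 upright, at most 1.95 (it waits leaning back). Stiff hinge (0.26 N m): the lid, 0.3 kg, stays where it is left. Over relays the springs hold it at 0.04 to 0.07 unless pressed; some 10 N down at its hole shuts it fully. Plate 6 mm thick, 132 mm wide, reaching 154 mm from the hinge, then a black grip lip to 168 mm.
- lid_hinge (a point): Middle of the lid's hinge axis (fixture x = +72, y = 0, z = 69 mm; axis along fixture y). Shut, the lid points from here to fixture -x, its plate spanning z = 66 to 72 mm: the outer face is 3 mm from the axis plane. That face is flat but for ribs along its side edges (8 mm high), the bush round its hole (22 mm across, 6 mm high) and screw heads.
- lid_bush (a point): Centre of the mouth of the hole in the lid, on the steel bush: 132 mm from the hinge axis, 9 mm outside the plane of the axis (z = 78 mm when shut). The hole is 13 mm across and goes through 12 mm.
- lid_edge (a point): Middle of the lid's free edge (grip lip), 168 mm from the hinge axis.
- bore (a point): Centre of the mouth of the bore in the boss (fixture x = -60, y = 0, z = 66 mm), right under the lid's hole when the lid is shut. 12 mm across, 40 mm deep.
- locating_pin: Steel locating pin, 90 g: shank 10 mm across and 40 mm long with a tapered nose, a collar 30 mm across and 5 mm thick, above it a knurled round knob 20 mm across from 6 to 32 mm, top at 34 mm. Origin: on its axis at the underside of the collar; z up towards the knob. It waits upright in one hole of the stand, its collar on the stand's top.
- pin_tip (a point): Lower end of the pin's shank, 40 mm under its origin. It stands 28 mm below the bore's mouth when the pin is home and the lid is shut.
- pin_stand: Dark steel block 46 (x) x 100 (y) x 46 (z) mm, fixed on the bench, with two upright holes 12 mm across at y = -28 and y = +28 mm. Origin: centre of its underside. The locating pin stands in one hole, the dowel in the other.
- dowel: Plain steel dowel, 10 mm across and 84 mm long, standing in the other hole of the stand and rising 38 mm above it; not needed. Origin: centre of its lower end.
- relay_a: Plug-in relay: tan rectangular block 52 (x) x 28 (y) x 30 (z) mm on a black foot, 35 g, standing on its foot on the bench. Origin: centre of its underside. Either way round fits a nest with its long side along the fixture's x.
- relay_b: A second relay, the same.
- relay_c: A third relay, the same. Any two of the three serve.
- multimeter: Multimeter, 155 x 78 x 49 mm, lying on the bench; leave it alone. Origin: centre of its underside.
- screwdriver: Red screwdriver, 26 x 201 x 22 mm, lying on the bench to the left; leave it alone. Origin: centre of its underside.
There are look-alikes about, which are no part of the job. What is shaped like the relay_b but orange or turquoise is not meant. Leave any orange look-alike of the locating_pin alone.

How it is judged:
On the way, in this order (a step that is already met when the one before it is completed fails the run):
1. a relay sits in each of the two nests, the lid still open (((horizontal distance between relay_a and nest_l below 0.004 m and z of relay_a in the frame of test_fixture below 0.033 m and angle between relay_a's own z axis and vertical below 0.12 rad) or (horizontal distance between relay_b and nest_l below 0.004 m and z of relay_b in the frame of test_fixture below 0.033 m and angle between relay_b's own z axis and vertical below 0.12 rad) or (horizontal distance between relay_c and nest_l below 0.004 m and z of relay_c in the frame of test_fixture below 0.033 m and angle between relay_c's own z axis and vertical below 0.12 rad)) and ((horizontal distance between relay_a and nest_r below 0.004 m and z of relay_a in the frame of test_fixture below 0.033 m and angle between relay_a's own z axis and vertical below 0.12 rad) or (horizontal distance between relay_b and nest_r below 0.004 m and z of relay_b in the frame of test_fixture below 0.033 m and angle between relay_b's own z axis and vertical below 0.12 rad) or (horizontal distance between relay_c and nest_r below 0.004 m and z of relay_c in the frame of test_fixture below 0.033 m and angle between relay_c's own z axis and vertical below 0.12 rad)) and value of joint test_lid above 1 rad), for 0.2 s.
2. the lid lies down on the relays, the pin not yet in it (((horizontal distance between relay_a and nest_l below 0.004 m and z of relay_a in the frame of test_fixture below 0.033 m and angle between relay_a's own z axis and vertical below 0.12 rad) or (horizontal distance between relay_b and nest_l below 0.004 m and z of relay_b in the frame of test_fixture below 0.033 m and angle between relay_b's own z axis and vertical below 0.12 rad) or (horizontal distance between relay_c and nest_l below 0.004 m and z of relay_c in the frame of test_fixture below 0.033 m and angle between relay_c's own z axis and vertical below 0.12 rad)) and ((horizontal distance between relay_a and nest_r below 0.004 m and z of relay_a in the frame of test_fixture below 0.033 m and angle between relay_a's own z axis and vertical below 0.12 rad) or (horizontal distance between relay_b and nest_r below 0.004 m and z of relay_b in the frame of test_fixture below 0.033 m and angle between relay_b's own z axis and vertical below 0.12 rad) or (horizontal distance between relay_c and nest_r below 0.004 m and z of relay_c in the frame of test_fixture below 0.033 m and angle between relay_c's own z axis and vertical below 0.12 rad)) and value of joint test_lid below 0.12 rad and distance between pin_tip and bore above 0.05 m), for 0.2 s.
At the end, for the whole second after the job is handed in: A relay upright in each nest (within 4 mm); lid shut to 0.015 rad, both probe floors over 2.5 mm down; pin upright through lid and bore, tip within 4 mm of the bore's axis and 24 mm or more below its mouth; the robot still touches the pin, whose collar presses the lid with over 2 N (((horizontal distance between relay_a and nest_l below 0.004 m and z of relay_a in the frame of test_fixture below 0.033 m and angle between relay_a's own z axis and vertical below 0.12 rad) or (horizontal distance between relay_b and nest_l below 0.004 m and z of relay_b in the frame of test_fixture below 0.033 m and angle between relay_b's own z axis and vertical below 0.12 rad) or (horizontal distance between relay_c and nest_l below 0.004 m and z of relay_c in the frame of test_fixture below 0.033 m and angle between relay_c's own z axis and vertical below 0.12 rad)) and ((horizontal distance between relay_a and nest_r below 0.004 m and z of relay_a in the frame of test_fixture below 0.033 m and angle between relay_a's own z axis and vertical below 0.12 rad) or (horizontal distance between relay_b and nest_r below 0.004 m and z of relay_b in the frame of test_fixture below 0.033 m and angle between relay_b's own z axis and vertical below 0.12 rad) or (horizontal distance between relay_c and nest_r below 0.004 m and z of relay_c in the frame of test_fixture below 0.033 m and angle between relay_c's own z axis and vertical below 0.12 rad)) and value of joint test_lid below 0.015 rad and value of joint each of probe_l, probe_r above 0.0025 m and horizontal distance between pin_tip and bore below 0.004 m and z of pin_tip in the frame of test_fixture below 0.042 m and angle between the z axis of locating_pin and the z axis of test_fixture, either way round below 0.12 rad and contact force between locating_pin and test_lid above 2 N and contact force between any of the fingers, the arm and locating_pin above 2 N); the arm keeps its last pose, push and grip.
It fails at once if the dowel is moved by more than 3 cm (distance of dowel from where it was at the start of the episode above 0.03 m).
It fails at once if the multimeter is moved by more than 3 cm (distance of multimeter from where it was at the start of the episode above 0.03 m).
It fails at once if the screwdriver is moved by more than 3 cm (distance of screwdriver from where it was at the start of the episode above 0.03 m).
It also fails if it takes over 72 s, if anything falls off the work surface, if the arm or the gripper's body presses on something with over 40 N, if the wrist force passes 120 N, or if a joint passes its speed limit or range.

## Working session

There is one attempt and no reset: what is moved stays moved. The work goes in short steps, Python scripts to look and compute and a shell command to move; the robot and the scene stay as the last step left them, time stands still between calls to the robot, and variables do not carry over. Pictures are saved under pics/ and viewed, at most 10 in all, crops included, and the job is handed in when it is done.

```bash
mkdir -p pics
cat > h.py <<'E'
from workcell import *
import numpy as np, cv2
from scipy.spatial.transform import Rotation as R
def K(p):
    f=p["pixels"].shape[0]/2/np.tan(np.radians(p["vertical_fov"])/2); return f,p["cx"],p["cy"]
def T(p,st=None):  # world_from_camera
    if "camera_from_world" in p: return np.linalg.inv(p["camera_from_world"])
    st=st or get_state(); q=st["tool_rot"]; M=np.eye(4); M[:3,:3]=R.from_quat([q[1],q[2],q[3],q[0]]).as_matrix(); M[:3,3]=st["tool_pos"]
    return M@np.array(p["tool_from_camera"])
def cloud(p,st=None):
    f,cx,cy=K(p); z=p["range_z"]; r,c=np.indices(z.shape)
    P=np.stack([(c-cx)/f*z,(r-cy)/f*z,z],-1); W=T(p,st)
    P=P@W[:3,:3].T+W[:3,3]; P[z<=0]=np.nan; return P
def onplane(p,rc,h,st=None):
    f,cx,cy=K(p); W=T(p,st); d=W[:3,:3]@np.array([(rc[1]-cx)/f,(rc[0]-cy)/f,1]); o=W[:3,3]
    return o+d*(h-o[2])/d[2]
def save(p,n,s=1): 
    im=cv2.cvtColor(p["pixels"],cv2.COLOR_RGB2BGR); cv2.imwrite("pics/"+n,cv2.resize(im,None,fx=s,fy=s,interpolation=cv2.INTER_CUBIC))
E
python3 - <<'E'
from h import *
np.set_printoptions(precision=4,suppress=True)
print(get_state())
for n in("top","side"):
    p=snapshot(n); save(p,n+"0.png",1.5); P=cloud(p)
    print(n,T(p)[:3,3])
    for l in ("relay_a","locating_pin","dowel","pin_stand","test_fixture","test_lid","multimeter","screwdriver"):
        for o in outline_of(l,p)[:6]:
            Q=P[o["region"]]; Q=Q[~np.isnan(Q[:,0])]
            if len(Q)==0: continue
            rgb=np.median(p["pixels"][o["region"]],0)
            print(l,round(o["score"],2),np.round(o["rect"]),"med",np.median(Q,0),"top",np.percentile(Q[:,2],98),rgb)
    for l in ("lid_hinge","lid_bush","lid_edge","bore","nest_l","nest_r","relay_a","locating_pin","pin_stand","test_fixture"):
        for o in pinpoint(l,p)[:5]:
            r,c=np.round(o["pixel"]).astype(int); print(l,round(o["score"],2),r,c,P[min(r,383),min(c,511)])
E
```

```text
{'time_s': 0.0, 'qpos': array([-1.2186,  0.1245,  1.6517,  0.    ,  1.3675, -0.0826]), 'qvel': array([ 0.0011, -0.0002, -0.0002, -0.0008,  0.002 , -0.0009]), 'joint_torque': array([ -0.001 , -42.3611, -36.5455,  -0.0001,   0.0068,  -0.    ]), 'tool_pos': array([ 0.2736, -0.5889,  0.2301]), 'tool_rot': array([-0.001 ,  0.9765,  0.2157, -0.0001]), 'force': array([0.54  , 0.8343, 0.4238]), 'moment': array([-0.0225, -0.0118,  0.0077]), 'gripper_force': 0.0, 'grip_width': 0.9984836116399208}
top [0.3443 0.0024 1.3474]
relay_a 0.69 [340. 229.  10.  14.] med [ 0.4326 -0.2521  0.0298] top 0.03521066038440211 [139. 136. 128.]
relay_a 0.69 [340. 164.  16.  12.] med [ 0.6539 -0.2668  0.0291] top 0.0357021339461834 [ 37. 121. 122.]
relay_a 0.65 [336. 198.  10.  15.] med [ 0.5382 -0.24    0.0294] top 0.0359597733989982 [135. 132. 123.]
relay_a 0.52 [368. 202.  12.  16.] med [ 0.519  -0.3516  0.0292] top 0.036466686816702516 [136. 131. 120.]
relay_a 0.44 [368. 237.  14.  17.] med [ 0.3991 -0.3496  0.029 ] top 0.0358926584267197 [169.  94.  35.]
locating_pin 0.72 [284. 190.  48.  81.] med [ 0.5645 
[... 3969 characters left out ...]
 201 261 [ 0.5177 -0.0139  0.0355]
nest_l 0.92 188 260 [ 0.5462 -0.1171  0.0275]
nest_l 0.59 204 261 [ 0.5184 -0.0161  0.024 ]
nest_r 0.92 188 260 [ 0.5462 -0.1171  0.0275]
nest_r 0.59 204 261 [ 0.5184 -0.0161  0.024 ]
relay_a 0.62 168 282 [ 0.5162 -0.3421  0.0084]
relay_a 0.58 181 272 [ 0.5299 -0.2275  0.0046]
relay_a 0.51 185 305 [ 0.4141 -0.2376 -0.0036]
relay_a 0.5 176 243 [ 0.6002 -0.1076  0.0694]
relay_a 0.44 173 314 [ 0.396  -0.3485 -0.0035]
locating_pin 0.68 267 242 [0.4797 0.323  0.0449]
locating_pin 0.59 268 274 [0.4097 0.3065 0.0423]
locating_pin 0.52 187 262 [ 0.542  -0.1275  0.0267]
pin_stand 0.94 270 244 [0.473  0.3302 0.0431]
test_fixture 0.78 204 262 [ 0.514  -0.011   0.0272]
```

View pics/top0.png

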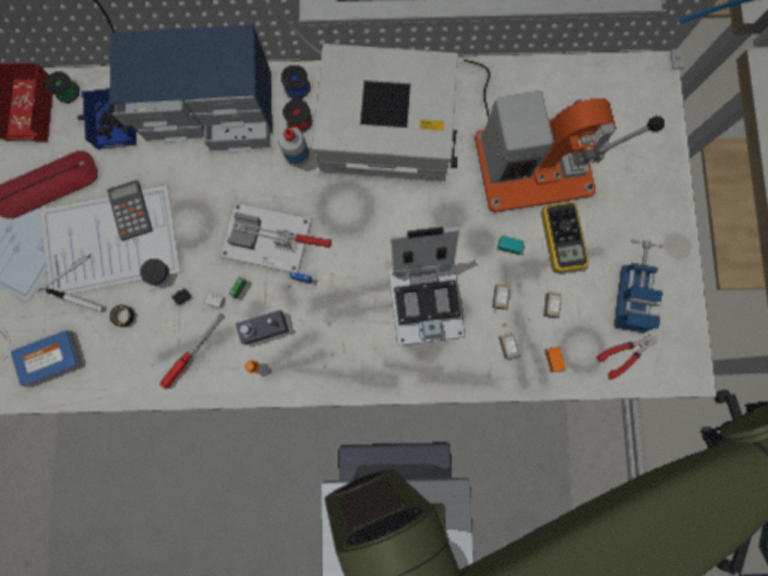

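View pics/side0.png

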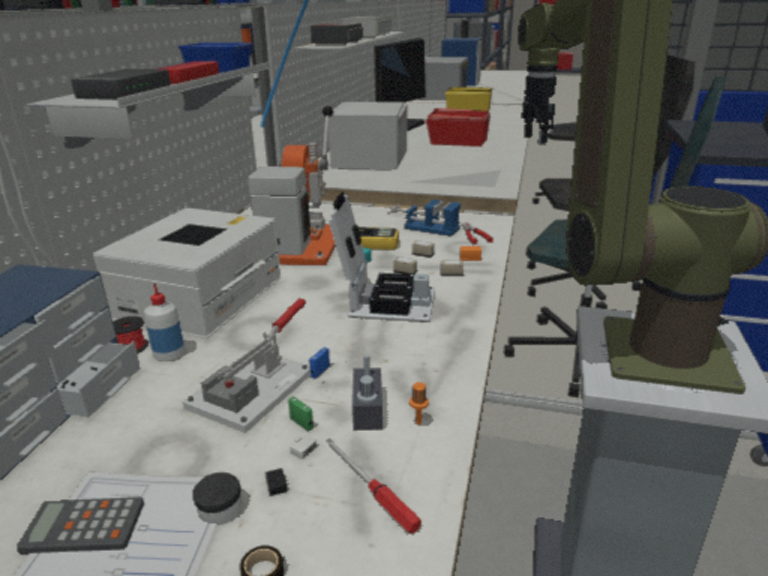

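The top view (1.5x) shows tan relays at (501,297), (553,305) and (511,347), the open fixture at (428,300), and the stand with the pin at about (245,329). Orange and turquoise decoys are also there. Next I'll move the wrist camera over the relays.

```bash
python3 -m pendant '[{"dx":0.8,"dy":1.2,"dz":0.5,"rz":-5},{"dx":1.6,"dy":2.4,"dz":1,"rz":-10},{"dx":2.4,"dy":3.6,"dz":1.5,"rz":-15},{"dx":3.2,"dy":4.8,"dz":2,"rz":-20},{"dx":4,"dy":6,"dz":2.5,"rz":-25}]'
python3 -m pendant '[{"dx":0.8,"dy":1.3,"dz":0.4},{"dx":1.6,"dy":2.6,"dz":0.8},{"dx":2.4,"dy":3.9,"dz":1.2},{"dx":3.2,"dy":5.2,"dz":1.5},{"dx":3.8,"dy":6.4,"dz":1.5}]'
python3 -m pendant '[{},{},{}]'
cat > m.py <<'E'
from h import *
np.set_printoptions(precision=4,suppress=True)
def measure(p,st,labels,zmin=0.02):
    P=cloud(p,st)
    for l in labels:
        for o in outline_of(l,p)[:6]:
            m=o["region"]; Q=P[m]; Q=Q[~np.isnan(Q[:,0])]
            if len(Q)<20: continue
            t=np.percentile(Q[:,2],90); S=Q[abs(Q[:,2]-t)<0.006][:,:2].astype(np.float32)
            (cx,cy),(w,h),a=cv2.minAreaRect(S)
            if w<h: a-=90; w,h=h,w
            a=(a+90)%180-90
            print(l,round(o["score"],2),np.round(o["rect"]),"top %.4f ctr (%.4f,%.4f) size %.3f x %.3f long-axis yaw %.1f"%(t,cx,cy,w,h,a),np.median(p["pixels"][m],0))
E
python3 - <<'E'
from m import *
st=get_state(); print(st["tool_pos"],st["tool_rot"],st["qpos"]); p=snapshot("wrist"); save(p,"w1.png",1.5)
print(T(p,st)); measure(p,st,["relay_a"])
E
```

```text
[ 0.2737 -0.5895  0.2313] [-0.      0.9765  0.2157 -0.    ] [-1.2186  0.1238  1.6503 -0.      1.3675 -0.0826]
[[ 0.4213 -0.8654 -0.2712  0.3436]
 [-0.9069 -0.4023 -0.1253 -0.558 ]
 [-0.0007  0.2988 -0.9543  0.3739]
 [ 0.      0.      0.      1.    ]]
relay_a 0.77 [113.   6.  36.  12.] top 0.0283 ctr (0.3757,-0.3631) size 0.024 x 0.005 long-axis yaw -65.3 [105.  50.   0.]schema error: expected keys dx, dy, dz, rx, ry, rz
schema error: expected keys dx, dy, dz, rx, ry, rz
schema error: expected keys dx, dy, dz, rx, ry, rz
```

View pics/w1.png

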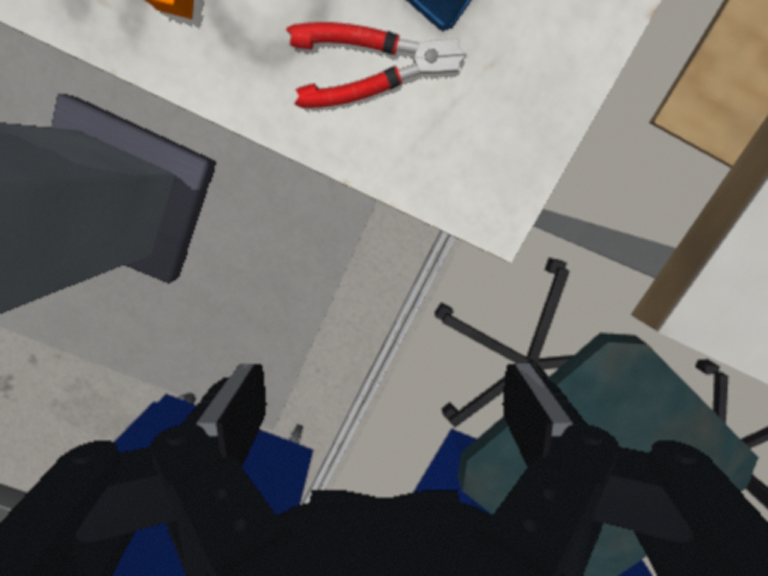

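The moves were refused because every row needs all six keys; the view still shows the table corner. I'll resend them.

```bash
python3 -m pendant '[{"dx":0.8,"dy":1.2,"dz":0.5,"rx":0,"ry":0,"rz":-5},{"dx":1.6,"dy":2.4,"dz":1,"rx":0,"ry":0,"rz":-10},{"dx":2.4,"dy":3.6,"dz":1.5,"rx":0,"ry":0,"rz":-15},{"dx":3.2,"dy":4.8,"dz":2,"rx":0,"ry":0,"rz":-20},{"dx":4,"dy":6,"dz":2.5,"rx":0,"ry":0,"rz":-25}]'
python3 -m pendant '[{"dx":0.6,"dy":1.3,"dz":0.4,"rx":0,"ry":0,"rz":0},{"dx":1.2,"dy":2.6,"dz":0.8,"rx":0,"ry":0,"rz":0},{"dx":1.8,"dy":3.9,"dz":1.2,"rx":0,"ry":0,"rz":0},{"dx":2.4,"dy":5.2,"dz":1.5,"rx":0,"ry":0,"rz":0},{"dx":2.8,"dy":6.4,"dz":1.5,"rx":0,"ry":0,"rz":0}]'
python3 -m pendant '[{"dx":0,"dy":0,"dz":0,"rx":0,"ry":0,"rz":0},{"dx":0,"dy":0,"dz":0,"rx":0,"ry":0,"rz":0}]'
python3 - <<'E'
from m import *
st=get_state(); print(st["tool_pos"],st["tool_rot"],st["qpos"]); p=snapshot("wrist"); save(p,"w2.png",1.5)
measure(p,st,["relay_a"])
E
```

```text
time_s: 2.42
tool_pos: [0.3743, -0.4381, 0.2945]
tool_rot: [0.0, 1.0, -0.003, 0.0]
force: [0.6, 0.0, -0.6]
grip_width: 0.994
gripper_force: 0.0
time_s: 2.83
tool_pos: [0.4451, -0.278, 0.3338]
tool_rot: [0.001, 1.0, -0.0, 0.002]
force: [0.9, -0.3, -0.1]
grip_width: 1.0
gripper_force: 0.0
time_s: 3.0
tool_pos: [0.4443, -0.2783, 0.3318]
tool_rot: [0.0, 1.0, 0.001, 0.0]
force: [0.0, -0.6, 0.9]
grip_width: 0.999
gripper_force: 0.0
[ 0.4443 -0.2783  0.3318] [0.0004 1.     0.0007 0.0003] [-0.662  -0.2014  1.7996 -0.0003  1.5424  0.9074]
relay_a 0.97 [255.  15.  38.  29.] top 0.0311 ctr (0.6575,-0.2732) size 0.050 x 0.027 long-axis yaw 74.2 [  0. 152. 154.]
relay_a 0.88 [242. 163.  24.  34.] top 0.0312 ctr (0.4323,-0.2557) size 0.051 x 0.027 long-axis yaw 13.5 [175. 167. 157.]
relay_a 0.87 [233.  94.  25.  36.] top 0.0312 ctr (0.5421,-0.2442) size 0.050 x 0.027 long-axis yaw -10.5 [177. 173. 165.]
relay_a 0.78 [305. 108.  26.  37.] top 0.0310 ctr (0.5203,-0.3570) size 0.051 x 0.027 long-axis yaw -9.5 [171. 165. 155.]
relay_a 0.68 [ 94.  79. 186. 154.] top 0.1463 ctr (0.6134,-0.0722) size 0.130 x 0.015 long-axis yaw -83.6 [85. 87. 90.]
relay_a 0.59 [298. 182.  28.  36.] top 0.0310 ctr (0.4008,-0.3545) size 0.051 x 0.027 long-axis yaw 11.9 [140.  68.   0.]
```

View pics/w2.png

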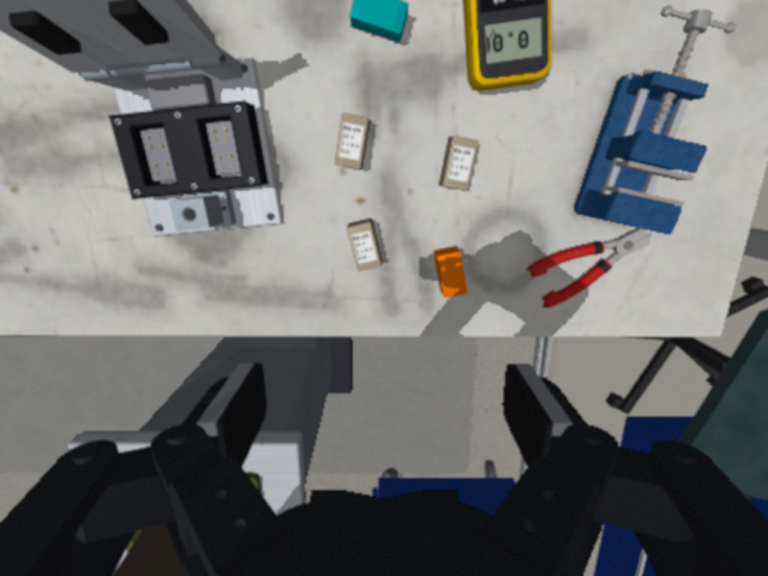

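The wrist view shows three tan relays, at (352,140), (460,162) and (364,245) in the 1.5x view, with sizes matching the spec. The fixture is turned about +6°. Next I'll measure the fixture from above.

```bash
python3 -m pendant '[{"dx":0,"dy":1.6,"dz":0,"rx":0,"ry":0,"rz":0},{"dx":0,"dy":3.2,"dz":0,"rx":0,"ry":0,"rz":0},{"dx":0.2,"dy":4.8,"dz":0,"rx":0,"ry":0,"rz":0},{"dx":0.4,"dy":6.4,"dz":0,"rx":0,"ry":0,"rz":0},{"dx":0.6,"dy":8,"dz":0,"rx":0,"ry":0,"rz":0}]' >/dev/null
python3 -m pendant '[{"dx":0,"dy":0,"dz":0,"rx":0,"ry":0,"rz":0},{"dx":0,"dy":0,"dz":0,"rx":0,"ry":0,"rz":0}]'
python3 - <<'E'
from m import *
st=get_state(); p=snapshot("wrist"); save(p,"w3.png",1.5); P=cloud(p,st)
np.savez("w3.npz",P=P,px=p["pixels"])
for l,h in (("nest_l",.03),("nest_r",.03),("bore",.066),("lid_bush",None),("lid_edge",None),("lid_hinge",None)):
    for o in pinpoint(l,p)[:3]:
        r,c=np.round(o["pixel"]).astype(int); print(l,round(o["score"],2),r,c,P[min(r,383),min(c,511)], onplane(p,o["pixel"],h,st) if h else "")
# black block top z~.04
F=P.reshape(-1,3); F=F[~np.isnan(F[:,0])]
near=(abs(F[:,0]-.55)<.13)&(abs(F[:,1]+.075)<.12)
F=F[near]
for nm,a,b in (("block",.037,.0435),("boss",.062,.07),("floor",.026,.0345)):
    S=F[(F[:,2]>a)&(F[:,2]<b)]
    m=np.zeros((520,520),np.uint8); ij=((S[:,:2]-[.42,-.2])*2000).astype(int); ij=ij[(ij>=0).all(1)&(ij<520).all(1)]; m[ij[:,0],ij[:,1]]=255
    m=cv2.morphologyEx(m,cv2.MORPH_CLOSE,np.ones((5,5)))
    for k in cv2.findContours(m,cv2.RETR_EXTERNAL,cv2.CHAIN_APPROX_NONE)[0]:
        if cv2.contourArea(k)<800: continue
        (u,v),(w,h),ang=cv2.minAreaRect(k); print(nm,"ctr",.42+v/2000,-.2+u/2000,"size",w/2000,h/2000,"ang",ang)
E
```

```text
time_s: 3.68
tool_pos: [0.4589, -0.079, 0.3311]
tool_rot: [0.0, 1.0, 0.0, -0.0]
force: [-0.4, -0.1, -0.4]
grip_width: 1.002
gripper_force: 0.0
nest_l 0.77 113 236 [ 0.5274 -0.0485  0.0312] [ 0.5268 -0.0485  0.03  ]
nest_l 0.77 105 278 [ 0.5394 -0.1137  0.0299] [ 0.54   -0.1129  0.03  ]
nest_r 0.77 113 236 [ 0.5274 -0.0485  0.0312] [ 0.5268 -0.0485  0.03  ]
nest_r 0.77 105 278 [ 0.5394 -0.1137  0.0299] [ 0.54   -0.1129  0.03  ]
bore 0.61 154 261 [ 0.4668 -0.0874  0.0521] [ 0.4693 -0.0867  0.066 ]
bore 0.45 107 279 [ 0.5364 -0.1153  0.0296] [ 0.5369 -0.1124  0.066 ]
lid_hinge 0.74 54 252 [ 0.6027 -0.0743  0.0774] 
lid_hinge 0.46 120 418 [ 0.5164 -0.3434  0.0145] 
block ctr 0.5313612670898438 -0.07906968688964845 size 0.08144437408447265 0.13633172607421876 ang 84.18437957763672
boss ctr 0.47165594482421874 -0.08530940246582032 size 0.030298883438110352 0.03388101577758789 ang 84.2894058227539
floor ctr 0.5870578308105469 -0.07378363800048829 size 0.028437801361083984 0.05978471755981445 ang 84.64418029785156
floor ctr 0.5346737823486328 -0.11281402587890627 size 0.049859832763671875 0.026172269821166994 ang 83.6598129272461
floor ctr 0.5279420776367187 -0.04522863769531252 size 0.04997026824951172 0.026172273635864256 ang 83.6598129272461
```

View pics/w3.png

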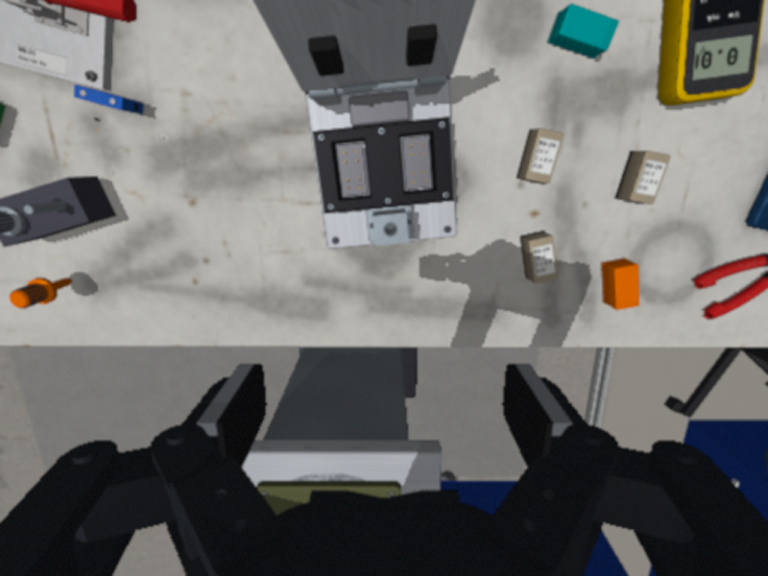

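Block, boss and nest floors agree with the spec:
- Fixture yaw: about 5.85°
- Left nest: (0.5279,-0.0453)
- Right nest: (0.5348,-0.1129)
- Bore: (0.4717,-0.0852)

I'll turn the tool half round, so the camera stays clear of the lid, and go above relay 1.

```bash
python3 -m pendant '[{"dx":0.66,"dy":-1.3,"dz":0,"rx":0,"ry":0,"rz":6.8},{"dx":1.33,"dy":-2.6,"dz":0,"rx":0,"ry":0,"rz":13.6},{"dx":2,"dy":-3.9,"dz":0,"rx":0,"ry":0,"rz":20.4},{"dx":2.66,"dy":-5.2,"dz":0,"rx":0,"ry":0,"rz":27.2},{"dx":3.33,"dy":-6.6,"dz":0,"rx":0,"ry":0,"rz":34}]' | grep tool
for i in 1 2 3; do python3 -m pendant '[{"dx":0,"dy":0,"dz":0,"rx":0,"ry":0,"rz":6.8},{"dx":0,"dy":0,"dz":0,"rx":0,"ry":0,"rz":13.6},{"dx":0,"dy":0,"dz":0,"rx":0,"ry":0,"rz":20.4},{"dx":0,"dy":0,"dz":0,"rx":0,"ry":0,"rz":27.2},{"dx":0,"dy":0,"dz":0,"rx":0,"ry":0,"rz":34}]' | grep tool; done
python3 -m pendant '[{"dx":0,"dy":0,"dz":-1.5,"rx":0,"ry":0,"rz":6.8},{"dx":0,"dy":0,"dz":-3,"rx":0,"ry":0,"rz":13.6},{"dx":0,"dy":0,"dz":-4.5,"rx":0,"ry":0,"rz":20.4},{"dx":0,"dy":0,"dz":-6,"rx":0,"ry":0,"rz":27},{"dx":0,"dy":0,"dz":-7.5,"rx":0,"ry":0,"rz":33.5}]' | grep tool
python3 -m pendant '[{"dx":0,"dy":0,"dz":0,"rx":0,"ry":0,"rz":0},{"dx":0,"dy":0,"dz":0,"rx":0,"ry":0,"rz":0}]'
python3 - <<'E'
from m import *
st=get_state(); p=snapshot("wrist"); save(p,"w4.png",1)
print(st["tool_pos"],R.from_quat(np.roll(st["tool_rot"],-1)).as_matrix()[:,0],st["qpos"])
measure(p,st,["relay_a"])
E
```

```text
tool_pos: [0.5423, -0.2469, 0.3312]
tool_rot: [-0.0, 0.956, 0.294, 0.0]
tool_pos: [0.5417, -0.2457, 0.331]
tool_rot: [-0.0, 0.828, 0.56, -0.0]
tool_pos: [0.5417, -0.2455, 0.3311]
tool_rot: [-0.0, 0.628, 0.778, -0.0]
tool_pos: [0.5417, -0.2455, 0.3311]
tool_rot: [-0.0, 0.373, 0.928, -0.0]
tool_pos: [0.5416, -0.2454, 0.1422]
tool_rot: [0.0, 0.09, 0.996, -0.0]
time_s: 6.28
tool_pos: [0.5403, -0.2444, 0.1415]
tool_rot: [-0.003, 0.094, 0.996, 0.001]
force: [-0.3, 0.4, 1.0]
grip_width: 0.995
gripper_force: 0.0
[ 0.5403 -0.2444  0.1415] [-0.9822  0.1877  0.0054] [-0.5153  0.0753  1.8585 -0.0001  1.2135 -1.8973]
relay_a 0.88 [101.  58.  75.  73.] top 0.0310 ctr (0.3994,-0.3553) size 0.052 x 0.028 long-axis yaw 11.8 [138.  65.   0.]
relay_a 0.84 [257. 185.  29.  56.] top 0.0310 ctr (0.5405,-0.2451) size 0.051 x 0.027 long-axis yaw -10.2 [131. 130. 122.]
relay_a 0.82 [217.  75.  54.  71.] top 0.0311 ctr (0.4312,-0.2568) size 0.051 x 0.027 long-axis yaw 13.5 [139. 139. 129.]
relay_a 0.68 [143. 187.  45.  58.] top 0.0308 ctr (0.5189,-0.3578) size 0.051 x 0.028 long-axis yaw -10.3 [101.  95.  83.]
relay_a 0.59 [250. 285.  48.  37.] top 0.0307 ctr (0.6568,-0.2736) size 0.051 x 0.028 long-axis yaw 74.4 [  0. 141. 143.]
```

```bash
python3 -m pendant '[{"dx":0,"dy":0.02,"dz":-1.5,"rx":0,"ry":0,"rz":0},{"dx":0,"dy":0.02,"dz":-3,"rx":0,"ry":0,"rz":0},{"dx":0,"dy":0.02,"dz":-4.2,"rx":0,"ry":0,"rz":0},{"dx":0,"dy":0.02,"dz":-5.12,"rx":0,"ry":0,"rz":0},{"dx":0,"dy":0.02,"dz":-5.12,"rx":0,"ry":0,"rz":0}]'
for i in 1 2; do python3 -m pendant '[{"dx":0,"dy":0,"dz":0,"rx":0,"ry":0,"rz":0},{"dx":0,"dy":0,"dz":0,"rx":0,"ry":0,"rz":0},{"dx":0,"dy":0,"dz":0,"rx":0,"ry":0,"rz":0},{"dx":0,"dy":0,"dz":0,"rx":0,"ry":0,"rz":0},{"dx":0,"dy":0,"dz":0,"rx":0,"ry":0,"rz":0}]' 1 40; done
python3 -m pendant '[{"dx":0,"dy":0,"dz":1,"rx":0,"ry":0,"rz":0},{"dx":0,"dy":0,"dz":2,"rx":0,"ry":0,"rz":0},{"dx":0,"dy":0,"dz":3,"rx":0,"ry":0,"rz":0},{"dx":0,"dy":0,"dz":4,"rx":0,"ry":0,"rz":0},{"dx":0,"dy":0,"dz":4,"rx":0,"ry":0,"rz":0}]'
python3 - <<'E'
from m import *
st=get_state(); p=snapshot("wrist"); save(p,"w5.png",1); P=cloud(p,st)
measure(p,st,["relay_a"])
print(get_state()["tool_pos"])
E
```

```text
time_s: 6.8
tool_pos: [0.5407, -0.2435, 0.0138]
tool_rot: [-0.002, 0.093, 0.996, 0.001]
force: [-1.1, 0.6, -0.2]
grip_width: 0.998
gripper_force: 0.0
time_s: 7.22
tool_pos: [0.5435, -0.2448, 0.0183]
tool_rot: [0.002, 0.092, 0.996, -0.001]
force: [-3.3, 0.7, 4.4]
grip_width: 0.317
gripper_force: 39.3
time_s: 7.63
tool_pos: [0.5436, -0.2449, 0.0183]
tool_rot: [0.002, 0.092, 0.996, -0.001]
force: [-0.2, 0.7, 5.7]
grip_width: 0.312
gripper_force: 41.3
time_s: 8.05
tool_pos: [0.5454, -0.2458, 0.1228]
tool_rot: [0.005, 0.092, 0.996, -0.002]
force: [1.7, -0.2, 1.3]
grip_width: 0.311
gripper_force: 40.6
relay_a 0.95 [256. 239.  50. 104.] top 0.1355 ctr (0.5427,-0.2460) size 0.051 x 0.027 long-axis yaw -10.5 [130. 130. 124.]
relay_a 0.77 [86. 43. 83. 86.] top 0.0310 ctr (0.3995,-0.3551) size 0.052 x 0.028 long-axis yaw 11.9 [148.  70.   0.]
relay_a 0.71 [133. 186.  49.  61.] top 0.0308 ctr (0.5192,-0.3579) size 0.051 x 0.028 long-axis yaw -9.4 [109. 101.  88.]
relay_a 0.7 [214.  60.  57.  76.] top 0.0312 ctr (0.4314,-0.2567) size 0.051 x 0.027 long-axis yaw 13.5 [139. 138. 133.]
relay_a 0.69 [252. 292.  51.  37.] top 0.0309 ctr (0.6573,-0.2730) size 0.050 x 0.028 long-axis yaw 73.9 [  0. 159. 160.]
[ 0.5428 -0.2444  0.1175]
```

View pics/w5.png

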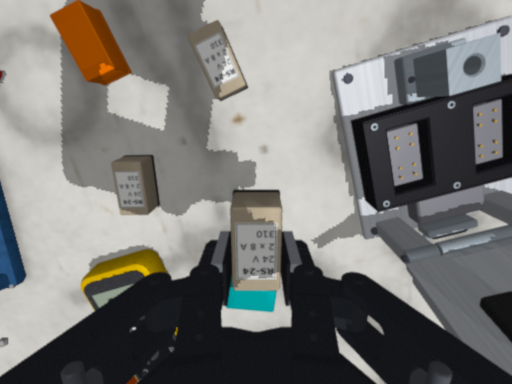

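The relay is held squarely. The tool rose about 4 mm while closing, so I'll re-measure the grasp offset after settling on the way to the left nest.

```bash
python3 -m pendant '[{"dx":-0.1,"dy":1.6,"dz":0,"rx":0,"ry":0,"rz":5},{"dx":-0.2,"dy":3.2,"dz":0,"rx":0,"ry":0,"rz":10},{"dx":-0.3,"dy":4.8,"dz":0,"rx":0,"ry":0,"rz":16.2},{"dx":-0.4,"dy":6.4,"dz":0,"rx":0,"ry":0,"rz":16.2},{"dx":-0.5,"dy":8,"dz":0,"rx":0,"ry":0,"rz":16.2}]'|grep tool
for i in 1 2; do python3 -m pendant '[{"dx":0,"dy":0,"dz":0,"rx":0,"ry":0,"rz":0},{"dx":0,"dy":0,"dz":0,"rx":0,"ry":0,"rz":0},{"dx":0,"dy":0,"dz":0,"rx":0,"ry":0,"rz":0}]';done
cat > s.py <<'E'
from m import *
for k in range(2):
    st=get_state(); p=snapshot("wrist"); M=R.from_quat(np.roll(st["tool_rot"],-1)).as_matrix(); print(st["tool_pos"],"yaw",np.degrees(np.arctan2(M[1,0],M[0,0])),"zaxis",M[:,2],st["force"])
save(p,"s.png"); measure(p,st,["relay_a"])
E
python3 s.py
```

```text
tool_pos: [0.5277, -0.0422, 0.1137]
tool_rot: [-0.002, -0.049, 0.999, 0.0]
time_s: 8.82
tool_pos: [0.5287, -0.0438, 0.1145]
tool_rot: [-0.001, -0.049, 0.999, 0.0]
force: [0.1, 0.2, 0.8]
grip_width: 0.315
gripper_force: 40.6
time_s: 9.07
tool_pos: [0.5295, -0.0452, 0.1156]
tool_rot: [-0.0, -0.048, 0.999, 0.0]
force: [-0.0, 0.0, -0.2]
grip_width: 0.311
gripper_force: 40.6
[ 0.5295 -0.0452  0.1156] yaw -174.5000189957674 zaxis [-0.0004  0.     -1.    ] [-0.0392  0.0066 -0.1952]
[ 0.5295 -0.045   0.1157] yaw -174.488141558813 zaxis [-0.0002 -0.     -1.    ] [ 0.5512 -0.3743 -0.0448]
relay_a 0.91 [24. 51. 47. 76.] top 0.0300 ctr (0.4324,-0.2437) size 0.052 x 0.017 long-axis yaw -6.5 [99. 91. 78.]
relay_a 0.79 [257. 239.  54.  99.] top 0.1284 ctr (0.5271,-0.0461) size 0.052 x 0.027 long-axis yaw 5.4 [123. 122. 119.]
relay_a 0.69 [ 33. 289.  64.  54.] top 0.0305 ctr (0.6577,-0.2706) size 0.047 x 0.029 long-axis yaw 74.4 [ 0. 93. 94.]
```

```bash
python3 -m pendant '[{"dx":-0.02,"dy":0,"dz":-0.8,"rx":0,"ry":0,"rz":0.4},{"dx":-0.02,"dy":0,"dz":-1.5,"rx":0,"ry":0,"rz":0.4},{"dx":-0.02,"dy":0,"dz":-2,"rx":0,"ry":0,"rz":0.4},{"dx":-0.02,"dy":0,"dz":-2.2,"rx":0,"ry":0,"rz":0.4},{"dx":-0.02,"dy":0,"dz":-2.2,"rx":0,"ry":0,"rz":0.4}]'
python3 -m pendant '[{"dx":0,"dy":0,"dz":-0.1,"rx":0,"ry":0,"rz":0},{"dx":0,"dy":0,"dz":-0.2,"rx":0,"ry":0,"rz":0},{"dx":0,"dy":0,"dz":-0.3,"rx":0,"ry":0,"rz":0},{"dx":0,"dy":0,"dz":-0.42,"rx":0,"ry":0,"rz":0},{"dx":0,"dy":0,"dz":-0.42,"rx":0,"ry":0,"rz":0}]'
python3 s.py
```

```text
time_s: 9.63
tool_pos: [0.5279, -0.044, 0.0592]
tool_rot: [-0.002, -0.052, 0.999, 0.0]
force: [-0.6, -0.2, -0.1]
grip_width: 0.316
gripper_force: 40.6
time_s: 10.05
tool_pos: [0.5288, -0.044, 0.05]
tool_rot: [-0.0, -0.052, 0.999, 0.0]
force: [0.5, -0.9, -0.1]
grip_width: 0.318
gripper_force: 40.6
[ 0.5288 -0.044   0.05  ] yaw -173.98456864348356 zaxis [-0.0004  0.0001 -1.    ] [ 0.465  -0.9356 -0.0864]
[ 0.5289 -0.044   0.0502] yaw -173.98585019029227 zaxis [-0.0003  0.     -1.    ] [-0.177   0.3961 -0.1816]
relay_a 0.8 [  7. 335.   9.  30.] top 0.0087 ctr (0.6626,-0.2485) size 0.029 x 0.007 long-axis yaw -2.6 [ 0. 97. 98.]
relay_a 0.76 [257. 240.  53. 100.] top 0.0629 ctr (0.5263,-0.0448) size 0.052 x 0.028 long-axis yaw 6.6 [142. 141. 138.]
```

```bash
python3 -m pendant '[{"dx":0,"dy":0,"dz":-0.06,"rx":0,"ry":0,"rz":0},{"dx":0,"dy":0,"dz":-0.06,"rx":0,"ry":0,"rz":0}]'
python3 -m pendant '[{"dx":0,"dy":0,"dz":0.03,"rx":0,"ry":0,"rz":0},{"dx":0,"dy":0,"dz":0.06,"rx":0,"ry":0,"rz":0},{"dx":0,"dy":0,"dz":0.06,"rx":0,"ry":0,"rz":0},{"dx":0,"dy":0,"dz":0.06,"rx":0,"ry":0,"rz":0}]' 0.45
python3 -m pendant '[{"dx":0,"dy":0,"dz":0.6,"rx":0,"ry":0,"rz":0},{"dx":0,"dy":0,"dz":1.6,"rx":0,"ry":0,"rz":0},{"dx":0,"dy":0,"dz":2.8,"rx":0,"ry":0,"rz":0},{"dx":0,"dy":0,"dz":4,"rx":0,"ry":0,"rz":0},{"dx":0,"dy":0,"dz":4,"rx":0,"ry":0,"rz":0}]'
python3 s.py
```

```text
time_s: 10.37
tool_pos: [0.529, -0.044, 0.0487]
tool_rot: [-0.0, -0.052, 0.999, 0.0]
force: [0.1, -0.2, -0.8]
grip_width: 0.312
gripper_force: 40.6
time_s: 10.7
tool_pos: [0.5292, -0.0441, 0.0506]
tool_rot: [0.0, -0.052, 0.999, -0.0]
force: [-0.0, 0.1, 0.4]
grip_width: 0.552
gripper_force: 0.0
time_s: 11.12
tool_pos: [0.5331, -0.0447, 0.1578]
tool_rot: [0.006, -0.052, 0.999, -0.001]
force: [2.0, 0.1, 0.1]
grip_width: 0.553
gripper_force: 0.0
[ 0.5331 -0.0447  0.1578] yaw -173.98170518332026 zaxis [ 0.0121 -0.0022 -0.9999] [2.013  0.1152 0.1179]
[ 0.5318 -0.0445  0.1549] yaw -173.98565805001437 zaxis [ 0.0084 -0.0016 -1.    ] [-0.572  -0.4174  0.5568]
relay_a 0.83 [ 55. 264.  63.  48.] top 0.0305 ctr (0.6568,-0.2731) size 0.052 x 0.028 long-axis yaw 73.1 [  0. 114. 114.]
relay_a 0.78 [40. 52. 70. 70.] top 0.0308 ctr (0.4314,-0.2564) size 0.051 x 0.029 long-axis yaw 13.6 [165. 153. 132.]
relay_a 0.75 [257. 184.  30.  60.] top 0.0611 ctr (0.5259,-0.0455) size 0.051 x 0.027 long-axis yaw 6.9 [143. 142. 132.]
relay_a 0.31 [204. 238. 186. 292.] top 0.1237 ctr (0.6052,-0.0428) size 0.073 x 0.013 long-axis yaw -84.8 [ 98. 101. 105.]
```

View pics/s.png

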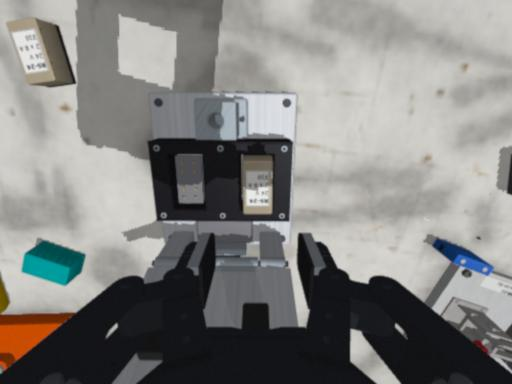

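The relay sits in the left nest, seen at (257,185) with its top at z about 0.060. The next target is relay 2 at (0.4318,-0.2563), yaw 13.5°.

```bash
python3 -m pendant '[{"dx":-0.6,"dy":-1.4,"dz":0,"rx":0,"ry":0,"rz":2},{"dx":-1.2,"dy":-2.8,"dz":0,"rx":0,"ry":0,"rz":4},{"dx":-1.8,"dy":-4.2,"dz":0,"rx":0,"ry":0,"rz":6},{"dx":-2.4,"dy":-5.6,"dz":0,"rx":0,"ry":0,"rz":7.5},{"dx":-3,"dy":-7,"dz":0,"rx":0,"ry":0,"rz":7.5}]'|grep tool
python3 -m pendant '[{"dx":-0.6,"dy":-1,"dz":0,"rx":0,"ry":0,"rz":0},{"dx":-0.88,"dy":-1.49,"dz":-0.8,"rx":0,"ry":0,"rz":0},{"dx":-0.88,"dy":-1.49,"dz":-2,"rx":0,"ry":0,"rz":0},{"dx":-0.88,"dy":-1.49,"dz":-2.8,"rx":0,"ry":0,"rz":0},{"dx":-0.88,"dy":-1.49,"dz":-2.8,"rx":0,"ry":0,"rz":0}]'|grep tool
python3 -m pendant '[{"dx":0,"dy":0,"dz":0,"rx":0,"ry":0,"rz":0},{"dx":0,"dy":0,"dz":0,"rx":0,"ry":0,"rz":0},{"dx":0,"dy":0,"dz":0,"rx":0,"ry":0,"rz":0},{"dx":0,"dy":0,"dz":0,"rx":0,"ry":0,"rz":0}]'|grep tool
python3 s.py
```

```text
tool_pos: [0.452, -0.2196, 0.1481]
tool_rot: [-0.001, -0.118, 0.993, 0.001]
tool_pos: [0.4274, -0.2535, 0.0733]
tool_rot: [-0.005, -0.117, 0.993, 0.005]
tool_pos: [0.4331, -0.2567, 0.082]
tool_rot: [0.001, -0.118, 0.993, -0.001]
[ 0.4331 -0.2567  0.082 ] yaw -166.4556927575567 zaxis [ 0.0023 -0.0017 -1.    ] [0.057  0.013  0.8907]
[ 0.433  -0.2567  0.0818] yaw -166.45585994872462 zaxis [ 0.0021 -0.0016 -1.    ] [ 0.0295  0.2803 -0.1837]
relay_a 0.83 [256. 204.  36.  73.] top 0.0310 ctr (0.4312,-0.2570) size 0.052 x 0.027 long-axis yaw 13.6 [127. 127. 118.]
relay_a 0.69 [123. 264.  61.  65.] top 0.0306 ctr (0.5174,-0.3580) size 0.049 x 0.028 long-axis yaw -9.9 [139.5 133.  115.5]
relay_a 0.69 [136. 138.  60.  76.] top 0.0309 ctr (0.3993,-0.3554) size 0.051 x 0.028 long-axis yaw 12.2 [131.  61.   0.]
relay_a 0.64 [497. 358.  26.  23.] top 0.0596 ctr (0.5008,-0.0392) size 0.012 x 0.004 long-axis yaw 70.2 [75.5 69.5 59.5]
```

```bash
python3 -m pendant '[{"dx":-0.03,"dy":0,"dz":-0.8,"rx":0,"ry":0,"rz":0},{"dx":-0.03,"dy":0,"dz":-1.6,"rx":0,"ry":0,"rz":0},{"dx":-0.03,"dy":0,"dz":-2.2,"rx":0,"ry":0,"rz":0},{"dx":-0.03,"dy":0,"dz":-2.5,"rx":0,"ry":0,"rz":0},{"dx":-0.03,"dy":0,"dz":-2.5,"rx":0,"ry":0,"rz":0}]'|grep tool
python3 -m pendant '[{"dx":0,"dy":0,"dz":0,"rx":0,"ry":0,"rz":0},{"dx":0,"dy":0,"dz":0,"rx":0,"ry":0,"rz":0},{"dx":0,"dy":0,"dz":0,"rx":0,"ry":0,"rz":0},{"dx":0,"dy":0,"dz":0,"rx":0,"ry":0,"rz":0},{"dx":0,"dy":0,"dz":0,"rx":0,"ry":0,"rz":0}]' 1 40
python3 -m pendant '[{"dx":0,"dy":0,"dz":1,"rx":0,"ry":0,"rz":0},{"dx":0,"dy":0,"dz":2,"rx":0,"ry":0,"rz":0},{"dx":0,"dy":0,"dz":3,"rx":0,"ry":0,"rz":0},{"dx":0,"dy":0,"dz":4,"rx":0,"ry":0,"rz":0}]'
python3 -m pendant '[{"dx":1,"dy":1.3,"dz":0,"rx":0,"ry":0,"rz":-2},{"dx":2,"dy":2.6,"dz":0,"rx":0,"ry":0,"rz":-4},{"dx":3,"dy":3.9,"dz":0,"rx":0,"ry":0,"rz":-6},{"dx":3.8,"dy":5.2,"dz":0,"rx":0,"ry":0,"rz":-7.6},{"dx":4.08,"dy":5.7,"dz":0,"rx":0,"ry":0,"rz":-7.6}]'|grep tool
python3 -m pendant '[{"dx":0,"dy":0,"dz":0,"rx":0,"ry":0,"rz":0},{"dx":0,"dy":0,"dz":0,"rx":0,"ry":0,"rz":0},{"dx":0,"dy":0,"dz":0,"rx":0,"ry":0,"rz":0},{"dx":0,"dy":0,"dz":0,"rx":0,"ry":0,"rz":0},{"dx":0,"dy":0,"dz":0,"rx":0,"ry":0,"rz":0}]'
python3 s.py
```

```text
tool_pos: [0.4301, -0.2554, 0.0162]
tool_rot: [-0.001, -0.118, 0.993, 0.001]
time_s: 13.42
tool_pos: [0.4321, -0.2569, 0.0191]
tool_rot: [0.001, -0.118, 0.993, -0.001]
force: [0.3, 0.5, 3.4]
grip_width: 0.311
gripper_force: 41.4
time_s: 13.75
tool_pos: [0.431, -0.256, 0.1188]
tool_rot: [-0.0, -0.118, 0.993, 0.0]
force: [0.3, 0.5, -0.5]
grip_width: 0.317
gripper_force: 41.0
tool_pos: [0.5352, -0.1104, 0.1183]
tool_rot: [0.001, -0.053, 0.999, 0.0]
time_s: 14.58
tool_pos: [0.5327, -0.1148, 0.1178]
tool_rot: [-0.0, -0.051, 0.999, -0.0]
force: [-0.4, 0.1, -0.6]
grip_width: 0.314
gripper_force: 41.0
[ 0.5327 -0.1148  0.1178] yaw -174.1875808631863 zaxis [-0.0001 -0.0001 -1.    ] [-0.4354  0.0568 -0.6461]
[ 0.5328 -0.1147  0.1178] yaw -174.1852828338424 zaxis [-0.0001 -0.0001 -1.    ] [ 0.7034 -0.4008 -0.6067]
relay_a 0.95 [343. 206.  50.  68.] top 0.0610 ctr (0.5261,-0.0454) size 0.051 x 0.027 long-axis yaw 6.4 [171. 158. 136.]
relay_a 0.86 [ 95. 288.  66.  48.] top 0.0306 ctr (0.6567,-0.2734) size 0.051 x 0.028 long-axis yaw 74.4 [ 0. 96. 97.]
relay_a 0.79 [254. 243.  57. 102.] top 0.1297 ctr (0.5322,-0.1155) size 0.052 x 0.027 long-axis yaw 5.9 [120. 118. 115.]
relay_a 0.72 [ 11. 156.  22.  64.] top 0.0181 ctr (0.5216,-0.3447) size 0.052 x 0.007 long-axis yaw -5.0 [87. 80. 69.]
```

```bash
python3 -m pendant '[{"dx":0.04,"dy":0.08,"dz":-0.8,"rx":0,"ry":0,"rz":0},{"dx":0.04,"dy":0.08,"dz":-1.5,"rx":0,"ry":0,"rz":0},{"dx":0.04,"dy":0.08,"dz":-2,"rx":0,"ry":0,"rz":0},{"dx":0.04,"dy":0.08,"dz":-2.2,"rx":0,"ry":0,"rz":0},{"dx":0.04,"dy":0.08,"dz":-2.2,"rx":0,"ry":0,"rz":0}]'
python3 -m pendant '[{"dx":0,"dy":0,"dz":-0.1,"rx":0,"ry":0,"rz":0},{"dx":0,"dy":0,"dz":-0.2,"rx":0,"ry":0,"rz":0},{"dx":0,"dy":0,"dz":-0.3,"rx":0,"ry":0,"rz":0},{"dx":0,"dy":0,"dz":-0.45,"rx":0,"ry":0,"rz":0},{"dx":0,"dy":0,"dz":-0.45,"rx":0,"ry":0,"rz":0}]'
python3 s.py
```

```text
time_s: 15.15
tool_pos: [0.533, -0.1116, 0.0611]
tool_rot: [-0.002, -0.051, 0.999, 0.001]
force: [-0.1, -0.7, 0.4]
grip_width: 0.313
gripper_force: 40.9
time_s: 15.57
tool_pos: [0.534, -0.1117, 0.0512]
tool_rot: [-0.0, -0.052, 0.999, 0.0]
force: [-0.1, 0.3, -0.3]
grip_width: 0.314
gripper_force: 40.9
[ 0.534  -0.1117  0.0512] yaw -174.0874094201652 zaxis [-0.0005  0.0002 -1.    ] [-0.0626  0.343  -0.2901]
[ 0.5341 -0.1117  0.0513] yaw -174.08523314156463 zaxis [-0.0004  0.0001 -1.    ] [-0.9135  0.2399 -0.371 ]
relay_a 0.97 [255. 242.  51.  98.] top 0.0633 ctr (0.5335,-0.1126) size 0.052 x 0.027 long-axis yaw 5.9 [135. 134. 131.]
relay_a 0.67 [372. 240.  72.  95.] top 0.0610 ctr (0.5258,-0.0455) size 0.051 x 0.028 long-axis yaw 5.8 [191. 177. 152.]
relay_a 0.63 [ 40. 334.  76.  57.] top 0.0304 ctr (0.6539,-0.2815) size 0.034 x 0.028 long-axis yaw 74.9 [ 0. 94. 95.]
```

Relay 2 is in its pocket, so I'll release it, rise, then check both nests, the lid pose and the room behind the lid.

```bash
python3 -m pendant '[{"dx":0,"dy":0,"dz":-0.06,"rx":0,"ry":0,"rz":0},{"dx":0,"dy":0,"dz":-0.06,"rx":0,"ry":0,"rz":0}]' |grep -E "force|tool_pos"
python3 -m pendant '[{"dx":0,"dy":0,"dz":0.03,"rx":0,"ry":0,"rz":0},{"dx":0,"dy":0,"dz":0.06,"rx":0,"ry":0,"rz":0},{"dx":0,"dy":0,"dz":0.06,"rx":0,"ry":0,"rz":0},{"dx":0,"dy":0,"dz":0.06,"rx":0,"ry":0,"rz":0}]' 0.45 | grep grip
python3 -m pendant '[{"dx":0,"dy":0,"dz":0.6,"rx":0,"ry":0,"rz":0},{"dx":0,"dy":0,"dz":1.6,"rx":0,"ry":0,"rz":0},{"dx":-0.6,"dy":0,"dz":3,"rx":0,"ry":0,"rz":0},{"dx":-1.2,"dy":0,"dz":4.5,"rx":0,"ry":0,"rz":0},{"dx":-1.8,"dy":0,"dz":6,"rx":0,"ry":0,"rz":0}]' |grep tool
python3 -m pendant '[{"dx":0,"dy":0.2,"dz":1.4,"rx":0,"ry":0,"rz":0},{"dx":0,"dy":0.5,"dz":2.8,"rx":0,"ry":0,"rz":0},{"dx":0,"dy":1,"dz":4,"rx":0,"ry":0,"rz":0},{"dx":0,"dy":1,"dz":4,"rx":0,"ry":0,"rz":0},{"dx":0,"dy":1,"dz":4,"rx":0,"ry":0,"rz":0}]' 1 |grep tool
python3 - <<'E'
from m import *
st=get_state(); p=snapshot("wrist"); save(p,"w6.png"); print(st["tool_pos"]); measure(p,st,["relay_a"])
pt=snapshot("top"); ps=snapshot("side"); c,s=np.cos(np.radians(5.85)),np.sin(np.radians(5.85))
for n,q,x in (("wrist",p,st),("top",pt,None),("side",ps,None)):
    P=cloud(q,x).reshape(-1,3); P=P[~np.isnan(P[:,0])]
    d=P[:,:2]-[.5307,-.0796]; F=np.c_[d[:,0]*c+d[:,1]*s,-d[:,0]*s+d[:,1]*c,P[:,2]]
    L=F[(abs(F[:,1])<.06)&(F[:,0]>.06)&(F[:,0]<.15)&(F[:,2]>.1)&(F[:,2]<.26)]
    if len(L): 
        k=np.polyfit(L[:,2],L[:,0],1); print(n,len(L),"top z",np.percentile(L[:,2],98),"slope",k, "theta",1.5708+np.arctan(k[0]))
    B=F[(abs(F[:,1]-.035)<.1)&(F[:,0]>.15)&(F[:,0]<.4)&(F[:,2]>.12)]
    if len(B): print(n,"behind: x min",np.percentile(B[:,0],1),"z",np.percentile(B[:,2],[5,95]),len(B))
E
```

```text
tool_pos: [0.5342, -0.1118, 0.05]
force: [-0.4, -0.7, -1.4]
gripper_force: 40.9
grip_width: 0.553
gripper_force: 0.0
tool_pos: [0.4882, -0.1115, 0.2026]
tool_rot: [-0.001, -0.052, 0.999, 0.0]
tool_pos: [0.4903, -0.0867, 0.3045]
tool_rot: [0.003, -0.052, 0.999, -0.001]
[ 0.4903 -0.0867  0.3045]
relay_a 0.92 [235. 187.  23.  37.] top 0.0609 ctr (0.5327,-0.1130) size 0.050 x 0.027 long-axis yaw 5.3 [164.  154.5 145. ]
relay_a 0.92 [77. 75. 41. 43.] top 0.0308 ctr (0.3994,-0.3557) size 0.051 x 0.029 long-axis yaw 11.5 [206.  98.   0.]
relay_a 0.82 [143. 237.  38.  29.] top 0.0307 ctr (0.6561,-0.2736) size 0.051 x 0.028 long-axis yaw 72.1 [  0. 135. 137.]
relay_a 0.68 [ 87. 158.  32.  38.] top 0.0307 ctr (0.5187,-0.3578) size 0.051 x 0.028 long-axis yaw -10.5 [151. 140. 121.]
relay_a 0.62 [283. 187.  21.  36.] top 0.0610 ctr (0.5254,-0.0451) size 0.051 x 0.027 long-axis yaw 6.9 [161. 153. 137.]
wrist 1034 top z 0.22040009032394176 slope [0.2398 0.0505] theta 1.8061263985699585
top 456 top z 0.2356876750676305 slope [0.2657 0.0471] theta 1.8305131617932067
top behind: x min 0.2810563215066046 z [0.1342 0.1584] 2214
side 502 top z 0.2295450111282688 slope [0.2632 0.0485] theta 1.8281659206244933
side behind: x min 0.2804827896382641 z [0.1251 0.1536] 1125
```

View pics/w6.png

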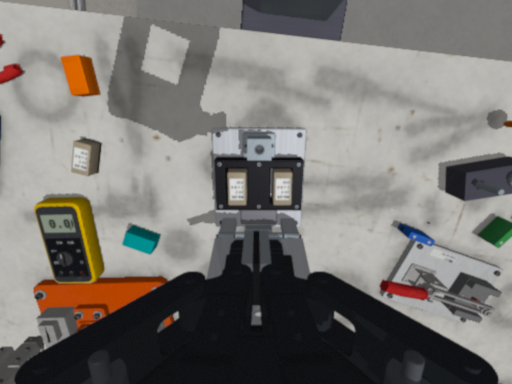

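Both relays are seated, at (236,187) and (283,187). The lid angle is about 1.82 rad, with free room behind it. I'll move the closed fingers behind the lid's free edge, 35 mm left of centre to clear the bush.

```bash
python3 -m pendant '[{"dx":1.5,"dy":0.5,"dz":0.2,"rx":0,"ry":0,"rz":0},{"dx":3,"dy":1,"dz":0.2,"rx":0,"ry":0,"rz":0},{"dx":4.5,"dy":1.5,"dz":0.2,"rx":0,"ry":0,"rz":0},{"dx":6,"dy":2,"dz":0.2,"rx":0,"ry":0,"rz":0},{"dx":7.2,"dy":2.27,"dz":0,"rx":0,"ry":0,"rz":0}]' |grep tool
python3 -m pendant '[{"dx":0,"dy":0,"dz":-0.5,"rx":0,"ry":0,"rz":0},{"dx":0,"dy":0,"dz":-1.5,"rx":0,"ry":0,"rz":0},{"dx":0,"dy":0,"dz":-2.7,"rx":0,"ry":0,"rz":0},{"dx":0,"dy":0,"dz":-3.8,"rx":0,"ry":0,"rz":0},{"dx":0,"dy":0,"dz":-4.4,"rx":0,"ry":0,"rz":0}]'
python3 -m pendant '[{"dx":0,"dy":0,"dz":0,"rx":0,"ry":0,"rz":0},{"dx":0,"dy":0,"dz":0,"rx":0,"ry":0,"rz":0},{"dx":0,"dy":0,"dz":0,"rx":0,"ry":0,"rz":0}]'
```

```text
tool_pos: [0.6712, -0.029, 0.2999]
tool_rot: [-0.001, -0.052, 0.999, 0.0]
time_s: 18.08
tool_pos: [0.666, -0.0301, 0.1849]
tool_rot: [-0.005, -0.051, 0.999, 0.001]
force: [-0.9, 0.3, -1.0]
grip_width: 0.001
gripper_force: 0.0
time_s: 18.33
tool_pos: [0.67, -0.0304, 0.1933]
tool_rot: [0.001, -0.051, 0.999, -0.0]
force: [-0.1, -0.2, 0.9]
grip_width: -0.001
gripper_force: 0.0
```

```bash
python3 -m pendant '[{"dx":-0.5,"dy":-0.05,"dz":0.2,"rx":0,"ry":0,"rz":0},{"dx":-1,"dy":-0.1,"dz":0.4,"rx":0,"ry":0,"rz":0},{"dx":-1.5,"dy":-0.15,"dz":0.6,"rx":0,"ry":0,"rz":0},{"dx":-2.1,"dy":-0.21,"dz":0.8,"rx":0,"ry":0,"rz":0},{"dx":-2.7,"dy":-0.27,"dz":1,"rx":0,"ry":0,"rz":0}]'|grep -E "tool_pos|^force"
python3 -m pendant '[{"dx":-0.4,"dy":-0.04,"dz":-0.05,"rx":0,"ry":0,"rz":0},{"dx":-0.8,"dy":-0.08,"dz":-0.12,"rx":0,"ry":0,"rz":0},{"dx":-1.25,"dy":-0.13,"dz":-0.22,"rx":0,"ry":0,"rz":0},{"dx":-1.75,"dy":-0.18,"dz":-0.35,"rx":0,"ry":0,"rz":0},{"dx":-1.75,"dy":-0.18,"dz":-0.35,"rx":0,"ry":0,"rz":0}]'|grep -E "tool_pos|^force"
python3 - <<'E'
from m import *
ps=snapshot("side"); save(ps,"side1.png"); c,s=np.cos(np.radians(5.85)),np.sin(np.radians(5.85))
im=cv2.imread("pics/side1.png")[90:240,180:340]; cv2.imwrite("pics/side1c.png",cv2.resize(im,None,fx=4,fy=4))
print(get_state()["tool_pos"])
E
```

```text
tool_pos: [0.6029, -0.037, 0.2198]
force: [1.7, 0.0, -0.3]
tool_pos: [0.5565, -0.0414, 0.2079]
force: [0.1, -0.1, 0.8]
[ 0.5573 -0.0414  0.208 ]
```

View pics/side1c.png

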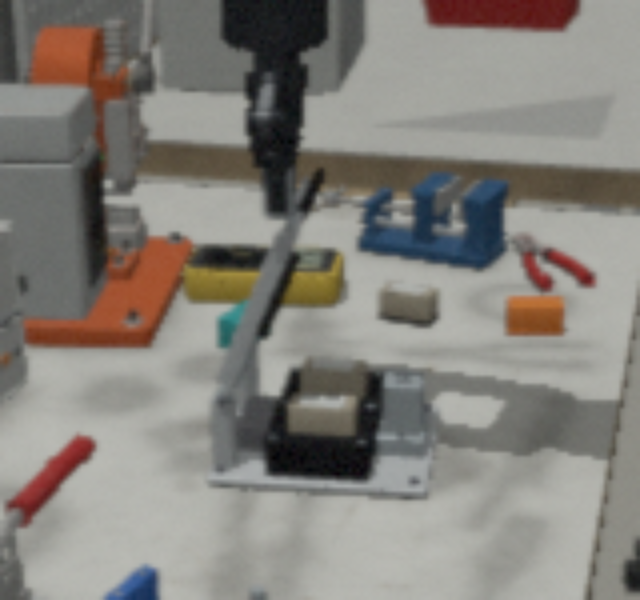

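The side view shows the finger behind the lid at (290,200) and the lid following at about 1.2 rad. I'll continue down the arc.

```bash
python3 -m pendant '[{"dx":-0.8,"dy":-0.08,"dz":-0.38,"rx":0,"ry":0,"rz":0},{"dx":-1.56,"dy":-0.16,"dz":-0.86,"rx":0,"ry":0,"rz":0},{"dx":-2.25,"dy":-0.23,"dz":-1.5,"rx":0,"ry":0,"rz":0},{"dx":-2.81,"dy":-0.29,"dz":-2.15,"rx":0,"ry":0,"rz":0},{"dx":-3.4,"dy":-0.35,"dz":-3.19,"rx":0,"ry":0,"rz":0}]'|grep -E "tool_pos|^force"
python3 -m pendant '[{"dx":-0.2,"dy":-0.02,"dz":-0.55,"rx":0,"ry":0,"rz":0},{"dx":-0.37,"dy":-0.04,"dz":-1.14,"rx":0,"ry":0,"rz":0},{"dx":-0.44,"dy":-0.05,"dz":-1.5,"rx":0,"ry":0,"rz":0},{"dx":-0.47,"dy":-0.05,"dz":-1.73,"rx":0,"ry":0,"rz":0},{"dx":-0.47,"dy":-0.05,"dz":-1.73,"rx":0,"ry":0,"rz":0}]'|grep -E "tool_pos|^force"
python3 -m pendant '[{"dx":0,"dy":0,"dz":-0.12,"rx":0,"ry":0,"rz":0},{"dx":0,"dy":0,"dz":-0.25,"rx":0,"ry":0,"rz":0},{"dx":0,"dy":0,"dz":-0.4,"rx":0,"ry":0,"rz":0},{"dx":0,"dy":0,"dz":-0.4,"rx":0,"ry":0,"rz":0}]'
python3 -m pendant '[{"dx":0,"dy":0,"dz":0,"rx":0,"ry":0,"rz":0},{"dx":0,"dy":0,"dz":0,"rx":0,"ry":0,"rz":0},{"dx":0,"dy":0,"dz":0,"rx":0,"ry":0,"rz":0}]'
```

```text
tool_pos: [0.475, -0.0505, 0.1304]
force: [2.4, 0.4, -0.6]
tool_pos: [0.4608, -0.0511, 0.0838]
force: [-0.8, -0.1, -0.2]
time_s: 20.38
tool_pos: [0.4621, -0.0515, 0.0753]
tool_rot: [0.001, -0.052, 0.999, -0.0]
force: [-0.2, -0.4, 2.3]
grip_width: 0.0
gripper_force: 0.9
time_s: 20.63
tool_pos: [0.462, -0.0515, 0.0754]
tool_rot: [0.001, -0.052, 0.999, -0.0]
force: [1.8, -0.7, 2.0]
grip_width: -0.002
gripper_force: 1.1
```

The lid is down. I'll rise, measure the bush and lid angle, then move over the stand.

```bash
python3 -m pendant '[{"dx":0,"dy":0,"dz":1.4,"rx":0,"ry":0,"rz":0},{"dx":0,"dy":0,"dz":2.9,"rx":0,"ry":0,"rz":0},{"dx":0,"dy":0,"dz":4.4,"rx":0,"ry":0,"rz":0},{"dx":0,"dy":0,"dz":5.8,"rx":0,"ry":0,"rz":0},{"dx":0,"dy":0,"dz":5.8,"rx":0,"ry":0,"rz":0}]'|grep -E "tool_pos|^force"
python3 -m pendant '[{"dx":0,"dy":0,"dz":0,"rx":0,"ry":0,"rz":0},{"dx":0,"dy":0,"dz":0,"rx":0,"ry":0,"rz":0},{"dx":0,"dy":0,"dz":0,"rx":0,"ry":0,"rz":0}]' 0 |grep -E "tool_pos|^force"
python3 - <<'E'
from m import *
st=get_state(); p=snapshot("wrist"); save(p,"w7.png",1.5); P=cloud(p,st)
for o in pinpoint("lid_bush",p)[:3]:
    r,c=np.round(o["pixel"]).astype(int); print("bush",o["score"],r,c,P[r,c],onplane(p,o["pixel"],.084,st))
c,s=np.cos(np.radians(5.85)),np.sin(np.radians(5.85))
Q=P.reshape(-1,3); Q=Q[~np.isnan(Q[:,0])]; d=Q[:,:2]-[.5307,-.0796]; F=np.c_[d[:,0]*c+d[:,1]*s,-d[:,0]*s+d[:,1]*c,Q[:,2]]
L=F[(abs(abs(F[:,1])-.04)<.01)&(F[:,0]>-.07)&(F[:,0]<.04)&(F[:,2]>.06)&(F[:,2]<.1)]
k=np.polyfit(L[:,0],L[:,2],1); print(len(L),"lid slope",k,"z at hinge",np.polyval(k,.072))
# bush top: points above the plate
B=F[(abs(F[:,1])<.02)&(abs(F[:,0]+.06)<.025)]; h=B[:,2]-np.polyval(k,B[:,0]); B=B[(h>.0035)&(h<.01)]
(u,v),rad=cv2.minEnclosingCircle(B[:,:2].astype(np.float32)); print("bush fixture",u,v,rad,len(B),"world",.5307+u*c-v*s,-.0796+u*s+v*c,B[:,2].mean())
E
python3 -m pendant '[{"dx":0.1,"dy":1.6,"dz":0.5,"rx":0,"ry":0,"rz":0},{"dx":0.2,"dy":3.2,"dz":1,"rx":0,"ry":0,"rz":0},{"dx":0.3,"dy":4.8,"dz":1.5,"rx":0,"ry":0,"rz":0},{"dx":0.4,"dy":6.4,"dz":2,"rx":0,"ry":0,"rz":0},{"dx":0.5,"dy":8,"dz":2.5,"rx":0,"ry":0,"rz":0}]'|grep tool_pos
python3 -m pendant '[{"dx":0,"dy":1.6,"dz":0,"rx":0,"ry":0,"rz":0},{"dx":0,"dy":3.2,"dz":0,"rx":0,"ry":0,"rz":0},{"dx":0,"dy":4.6,"dz":0,"rx":0,"ry":0,"rz":0},{"dx":0,"dy":5.4,"dz":0,"rx":0,"ry":0,"rz":0},{"dx":0,"dy":5.4,"dz":0,"rx":0,"ry":0,"rz":0}]'|grep tool_pos
python3 -m pendant '[{"dx":0,"dy":0,"dz":0,"rx":0,"ry":0,"rz":0},{"dx":0,"dy":0,"dz":0,"rx":0,"ry":0,"rz":0},{"dx":0,"dy":0,"dz":0,"rx":0,"ry":0,"rz":0}]'
python3 - <<'E'
from m import *
st=get_state(); p=snapshot("wrist"); save(p,"w8.png",1.5); P=cloud(p,st)
np.save("w8.npy",P); measure(p,st,["pin_stand","locating_pin","dowel"])
for o in pinpoint("locating_pin",p)[:3]: print(o, onplane(p,o["pixel"],.046,st))
Q=P.reshape(-1,3); Q=Q[~np.isnan(Q[:,0])]; Q=Q[(abs(Q[:,0]-.48)<.08)&(abs(Q[:,1]-.28)<.08)]
for a,b in((.049,.0545),(.075,.090)):
    S=Q[(Q[:,2]>a)&(Q[:,2]<b)]; 
    m=np.zeros((320,320),np.uint8); ij=((S[:,:2]-[.40,.20])*2000).astype(int); ij=ij[(ij>=0).all(1)&(ij<320).all(1)]; m[ij[:,0],ij[:,1]]=255
    m=cv2.morphologyEx(m,cv2.MORPH_CLOSE,np.ones((7,7)))
    for k in cv2.findContours(m,cv2.RETR_EXTERNAL,cv2.CHAIN_APPROX_NONE)[0]:
        if cv2.contourArea(k)<40: continue
        (u,v),r=cv2.minEnclosingCircle(k); print(a,"ctr",.4+v/2000,.2+u/2000,"r",r/2000)
E
```

```text
tool_pos: [0.465, -0.052, 0.2283]
force: [1.3, 0.4, 0.6]
tool_pos: [0.4601, -0.051, 0.2176]
force: [-0.3, 0.8, -0.1]
bush 0.65 186 222 [ 0.4755 -0.0896  0.0523] [ 0.4667 -0.0862  0.084 ]
2867 lid slope [-0.0645  0.0766] z at hinge 0.07194000838143248
bush fixture -0.0596514455974102 -0.0003234782489016652 0.011043189093470573 213 world 0.47139218101945 -0.08600173474994229 0.08611913158058744
tool_pos: [0.4729, 0.1489, 0.281]
tool_pos: [0.4726, 0.2855, 0.2798]
time_s: 22.48
tool_pos: [0.4737, 0.2812, 0.2812]
tool_rot: [-0.0, -0.051, 0.999, -0.0]
force: [0.0, 0.2, -0.9]
grip_width: 1.001
gripper_force: 0.0
pin_stand 0.85 [255. 169.  71.  48.] top 0.0467 ctr (0.4837,0.2823) size 0.099 x 0.046 long-axis yaw -74.7 [65. 65. 74.]
pin_stand 0.41 [ 44. 177.  83. 119.] top 0.0801 ctr (0.5265,-0.0268) size 0.167 x 0.056 long-axis yaw -9.7 [ 98. 100. 104.]
locating_pin 0.74 [278. 170.  18.  23.] top 0.0800 ctr (0.4767,0.3088) size 0.020 x 0.020 long-axis yaw -13.4 [104.  110.  117.5]
locating_pin 0.59 [277. 110.  24.  24.] top 0.0744 ctr (0.3984,0.2987) size 0.020 x 0.020 long-axis yaw -12.3 [183.  93.   0.]
{'pixel': [110.8, 273.9], 'score': 0.81} [0.3996 0.297  0.046 ]
0.049 ctr 0.47613584899902345 0.3089469451904297 r 0.014876292228698731
0.075 ctr 0.4916346130371094 0.25525000000000003 r 0.005023441314697266
0.075 ctr 0.47650469970703124 0.3087943115234375 r 0.010499478340148926
```

View pics/w8.png

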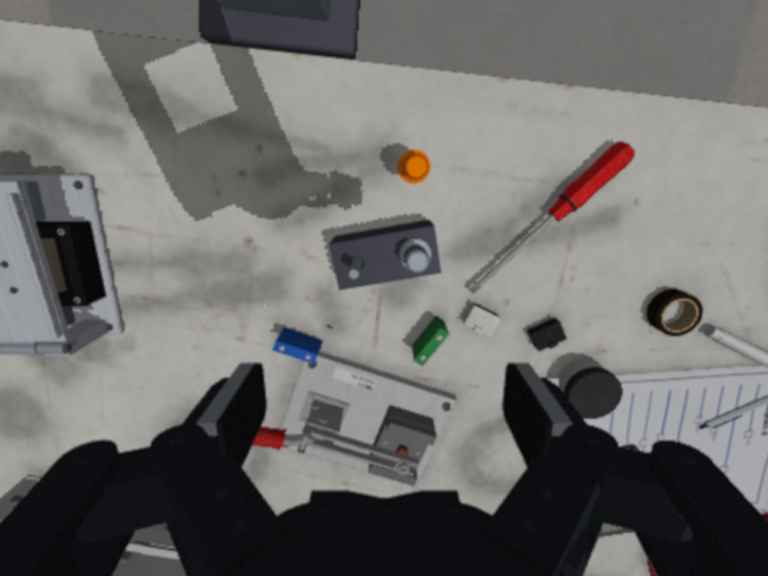

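The view (1.5x) shows the knobbed pin at (416,255), the dowel at (353,270) and the orange decoy at (414,166). The pin is about (0.4772,0.3092) and the dowel is 55 mm away, so I'll use a partial opening.

```bash
python3 -m pendant '[{"dx":0.14,"dy":1.1,"dz":-1,"rx":0,"ry":0,"rz":0},{"dx":0.14,"dy":1.1,"dz":-2.5,"rx":0,"ry":0,"rz":0},{"dx":0.14,"dy":1.1,"dz":-4,"rx":0,"ry":0,"rz":0},{"dx":0.14,"dy":1.1,"dz":-5.5,"rx":0,"ry":0,"rz":0},{"dx":0.14,"dy":1.1,"dz":-6.6,"rx":0,"ry":0,"rz":0}]' 0.45 |grep tool_pos
python3 -m pendant '[{"dx":0,"dy":0,"dz":0,"rx":0,"ry":0,"rz":0},{"dx":0,"dy":0,"dz":0,"rx":0,"ry":0,"rz":0},{"dx":0,"dy":0,"dz":0,"rx":0,"ry":0,"rz":0},{"dx":0,"dy":0,"dz":0,"rx":0,"ry":0,"rz":0},{"dx":0,"dy":0,"dz":0,"rx":0,"ry":0,"rz":0}]'
cat > pin.py <<'E'
from m import *
st=get_state(); p=snapshot("wrist"); save(p,"pin.png"); P=cloud(p,st); t=st["tool_pos"]; print(t,"width",st["grip_width"])
Q=P.reshape(-1,3); Q=Q[~np.isnan(Q[:,0])]; Q=Q[(abs(Q[:,0]-t[0])<.03)&(abs(Q[:,1]-t[1])<.03)]
import sys
for o in outline_of("locating_pin",p)[:3]:
    S=P[o["region"]]; S=S[~np.isnan(S[:,0])]; S=S[np.linalg.norm(S[:,:2]-t[:2],axis=1)<.03]
    if len(S)<20: continue
    z=np.percentile(S[:,2],90); S=S[abs(S[:,2]-z)<.0025]; (u,v),r=cv2.minEnclosingCircle(S[:,:2].astype(np.float32))
    print(round(o["score"],2),"top z %.4f ctr (%.4f,%.4f) r %.4f"%(z,u,v,r),"median",np.median(S,0))
E
python3 pin.py
```

```text
tool_pos: [0.4758, 0.3088, 0.1135]
time_s: 23.57
tool_pos: [0.4789, 0.3106, 0.12]
tool_rot: [0.002, -0.052, 0.999, 0.001]
force: [0.1, -0.4, 1.3]
grip_width: 0.551
gripper_force: 0.0
[0.4789 0.3106 0.12  ] width 0.5510233097025361
```

```bash
cat > pin.py <<'E'
from m import *
import sys
st=get_state(); p=snapshot("wrist"); P=cloud(p,st); t=st["tool_pos"]; print(t,"width",st["grip_width"],"F",st["force"])
Q=P.reshape(-1,3); Q=Q[~np.isnan(Q[:,0])]; n=np.linalg.norm(Q[:,:2]-t[:2],axis=1)<.02; Q=Q[n]
lo,hi=float(sys.argv[1]),float(sys.argv[2]); S=Q[(Q[:,2]>lo)&(Q[:,2]<hi)]
z=np.percentile(S[:,2],95); S=S[abs(S[:,2]-z)<.0025]; (u,v),r=cv2.minEnclosingCircle(S[:,:2].astype(np.float32))
print(len(S),"top z %.4f ctr (%.4f,%.4f) r %.4f"%(z,u,v,r),"mean",S.mean(0))
E
python3 pin.py .07 .09
```

```text
[0.4783 0.3103 0.119 ] width 0.5489779189082277 F [-0.3161  0.8767 -0.2219]
495 top z 0.0806 ctr (0.4765,0.3092) r 0.0099 mean [0.4762 0.3092 0.0797]
```

```bash
python3 -m pendant '[{"dx":-0.05,"dy":-0.03,"dz":-0.4,"rx":0,"ry":0,"rz":0},{"dx":-0.05,"dy":-0.03,"dz":-0.8,"rx":0,"ry":0,"rz":0},{"dx":-0.05,"dy":-0.03,"dz":-1.2,"rx":0,"ry":0,"rz":0},{"dx":-0.05,"dy":-0.03,"dz":-1.6,"rx":0,"ry":0,"rz":0},{"dx":-0.05,"dy":-0.03,"dz":-1.9,"rx":0,"ry":0,"rz":0}]'|grep tool_pos
python3 -m pendant '[{"dx":0,"dy":0,"dz":-0.2,"rx":0,"ry":0,"rz":0},{"dx":0,"dy":0,"dz":-0.4,"rx":0,"ry":0,"rz":0},{"dx":0,"dy":0,"dz":-0.55,"rx":0,"ry":0,"rz":0},{"dx":0,"dy":0,"dz":-0.66,"rx":0,"ry":0,"rz":0},{"dx":0,"dy":0,"dz":-0.66,"rx":0,"ry":0,"rz":0}]'|grep -E "tool_pos|^force"
python3 -m pendant '[{"dx":0,"dy":0,"dz":0,"rx":0,"ry":0,"rz":0},{"dx":0,"dy":0,"dz":0,"rx":0,"ry":0,"rz":0},{"dx":0,"dy":0,"dz":0,"rx":0,"ry":0,"rz":0}]' 
python3 pin.py .07 .09
```

```text
tool_pos: [0.4749, 0.3084, 0.0669]
tool_pos: [0.4757, 0.3089, 0.0524]
force: [0.2, 0.4, 0.6]
time_s: 24.8
tool_pos: [0.4763, 0.3092, 0.0534]
tool_rot: [0.0, -0.052, 0.999, 0.0]
force: [0.4, 0.7, 0.4]
grip_width: 0.548
gripper_force: 0.0
[0.4763 0.3092 0.0534] width 0.5484295890392685 F [0.3874 0.6716 0.3584]
1015 top z 0.0806 ctr (0.4762,0.3091) r 0.0102 mean [0.4759 0.3092 0.0796]
```

```bash
for i in 1 2; do python3 -m pendant '[{"dx":0,"dy":0,"dz":0.03,"rx":0,"ry":0,"rz":0},{"dx":0,"dy":0,"dz":0.03,"rx":0,"ry":0,"rz":0},{"dx":0,"dy":0,"dz":0.03,"rx":0,"ry":0,"rz":0},{"dx":0,"dy":0,"dz":0.03,"rx":0,"ry":0,"rz":0}]' 1 90 | grep -E "tool_pos|orce|grip"; done
python3 -m pendant '[{"dx":0,"dy":0,"dz":0.5,"rx":0,"ry":0,"rz":0},{"dx":0,"dy":0,"dz":1.2,"rx":0,"ry":0,"rz":0},{"dx":0,"dy":0,"dz":2,"rx":0,"ry":0,"rz":0},{"dx":0,"dy":0,"dz":2.9,"rx":0,"ry":0,"rz":0},{"dx":0,"dy":0,"dz":3.8,"rx":0,"ry":0,"rz":0}]'| grep -E "tool_pos|orce|grip"
python3 -m pendant '[{"dx":0,"dy":0,"dz":0,"rx":0,"ry":0,"rz":0},{"dx":0,"dy":0,"dz":0,"rx":0,"ry":0,"rz":0},{"dx":0,"dy":0,"dz":0,"rx":0,"ry":0,"rz":0},{"dx":0,"dy":0,"dz":0,"rx":0,"ry":0,"rz":0}]'
python3 pin.py .14 .22
```

```text
tool_pos: [0.4764, 0.3092, 0.0543]
force: [-0.9, -1.0, 4.1]
grip_width: 0.203
gripper_force: 88.2
tool_pos: [0.4759, 0.309, 0.0543]
force: [1.3, -0.8, 1.7]
grip_width: 0.205
gripper_force: 88.1
tool_pos: [0.4752, 0.3086, 0.1495]
force: [0.5, 0.9, -0.8]
grip_width: 0.2
gripper_force: 89.1
time_s: 26.27
tool_pos: [0.4747, 0.3083, 0.1471]
tool_rot: [-0.002, -0.052, 0.999, -0.001]
force: [0.1, 0.1, -0.7]
grip_width: 0.203
gripper_force: 89.1
[0.4747 0.3083 0.1471] width 0.2026635371925035 F [ 0.144   0.1127 -0.697 ]
177 top z 0.2140 ctr (0.4625,0.3071) r 0.0128 mean [0.4602 0.3081 0.2143]
```

```bash
python3 -m pendant '[{"dx":0,"dy":-0.8,"dz":0.8,"rx":0,"ry":0,"rz":0},{"dx":0,"dy":-2.2,"dz":1.2,"rx":0,"ry":0,"rz":0},{"dx":0,"dy":-3.7,"dz":1.2,"rx":0,"ry":0,"rz":0},{"dx":0,"dy":-5.2,"dz":1.2,"rx":0,"ry":0,"rz":0},{"dx":0,"dy":-6.7,"dz":1.2,"rx":0,"ry":0,"rz":0}]'| grep -E "tool_pos"
python3 -m pendant '[{"dx":0,"dy":-1.5,"dz":0,"rx":0,"ry":0,"rz":0},{"dx":0,"dy":-3,"dz":0,"rx":0,"ry":0,"rz":0},{"dx":0,"dy":-4.5,"dz":0,"rx":0,"ry":0,"rz":0},{"dx":0,"dy":-6,"dz":0,"rx":0,"ry":0,"rz":0},{"dx":0,"dy":-7,"dz":0,"rx":0,"ry":0,"rz":0}]'| grep -E "tool_pos"
python3 -m pendant '[{"dx":-0.05,"dy":-1,"dz":0,"rx":0,"ry":0,"rz":0},{"dx":-0.1,"dy":-1.7,"dz":0,"rx":0,"ry":0,"rz":0},{"dx":-0.13,"dy":-2,"dz":0,"rx":0,"ry":0,"rz":0},{"dx":-0.13,"dy":-2.06,"dz":0,"rx":0,"ry":0,"rz":0},{"dx":-0.13,"dy":-2.06,"dz":0,"rx":0,"ry":0,"rz":0}]'| grep -E "tool_pos"
python3 -m pendant '[{"dx":0,"dy":0,"dz":0,"rx":0,"ry":0,"rz":0},{"dx":0,"dy":0,"dz":0,"rx":0,"ry":0,"rz":0},{"dx":0,"dy":0,"dz":0,"rx":0,"ry":0,"rz":0},{"dx":0,"dy":0,"dz":0,"rx":0,"ry":0,"rz":0}]'
python3 pin.py .195 .212
python3 - <<'E'
from m import *
np.random.seed(0)
st=get_state(); p=snapshot("wrist"); P=cloud(p,st); t=st["tool_pos"]
c,s=np.cos(np.radians(5.85)),np.sin(np.radians(5.85))
Q=P.reshape(-1,3); Q=Q[~np.isnan(Q[:,0])]; near=Q[np.linalg.norm(Q[:,:2]-t[:2],axis=1)<.022]
for z in np.arange(.10,.25,.005):
    S=near[(near[:,2]>=z)&(near[:,2]<z+.005)]
    if len(S): print(round(z,3),len(S),S.min(0)[:2],S.max(0)[:2])
d=Q[:,:2]-[.5307,-.0796]; F=np.c_[d[:,0]*c+d[:,1]*s,-d[:,0]*s+d[:,1]*c,Q[:,2]]
L=F[(abs(abs(F[:,1])-.04)<.01)&(F[:,0]>-.07)&(F[:,0]<.04)&(F[:,2]>.06)&(F[:,2]<.1)]
if len(L)>50: 
    k=np.polyfit(L[:,0],L[:,2],1); print("lid",k)
    B=F[(abs(F[:,1])<.02)&(abs(F[:,0]+.06)<.025)]; h=B[:,2]-np.polyval(k,B[:,0]); B=B[(h>.0035)&(h<.01)]
    if len(B): print("bush pts",len(B),B.min(0),B.max(0))
E
```

```text
tool_pos: [0.475, 0.14, 0.1782]
tool_pos: [0.4749, -0.0362, 0.178]
tool_pos: [0.4723, -0.0848, 0.1785]
time_s: 27.9
tool_pos: [0.4728, -0.0843, 0.1794]
tool_rot: [0.0, -0.052, 0.999, 0.0]
force: [0.1, -0.4, -1.3]
grip_width: 0.202
gripper_force: 89.2
[ 0.4728 -0.0843  0.1794] width 0.20247702958358252 F [ 0.1382 -0.3613 -1.2854]
238 top z 0.2098 ctr (0.4674,-0.0847) r 0.0188 mean [ 0.4645 -0.0843  0.2096]
0.135 20 [ 0.4685 -0.09  ] [ 0.4731 -0.0806]
0.14 28 [ 0.4684 -0.0894] [ 0.4714 -0.0816]
0.145 7 [ 0.4687 -0.0881] [ 0.4696 -0.0839]
0.17 116 [ 0.4587 -0.0988] [ 0.4678 -0.0731]
0.175 387 [ 0.4586 -0.098 ] [ 0.4694 -0.0748]
0.18 179 [ 0.4601 -0.1015] [ 0.4691 -0.0713]
0.185 279 [ 0.4601 -0.1059] [ 0.4688 -0.0646]
0.19 366 [ 0.46   -0.1059] [ 0.4688 -0.0642]
0.195 377 [ 0.46  -0.106] [ 0.4849 -0.0643]
0.2 985 [ 0.4601 -0.106 ] [ 0.4839 -0.0642]
0.205 733 [ 0.4602 -0.1059] [ 0.4854 -0.064 ]
0.21 248 [ 0.4601 -0.1029] [ 0.4825 -0.0653]
0.215 541 [ 0.459  -0.1038] [ 0.4852 -0.0668]
0.22 307 [ 0.4574 -0.1033] [ 0.4805 -0.0668]
0.225 488 [ 0.4574 -0.1042] [ 0.4835 -0.067 ]
0.23 381 [ 0.4584 -0.1044] [ 0.4847 -0.0668]
0.235 287 [ 0.4584 -0.1042] [ 0.4679 -0.0668]
0.24 108 [ 0.4548 -0.101 ] [ 0.4713 -0.0713]
0.245 367 [ 0.454  -0.1009] [ 0.4672 -0.071 ]
lid [-0.0648  0.0766]
bush pts 283 [-0.0703 -0.0112  0.0839] [-0.0491  0.0098  0.0882]
```

```bash
python3 -m pendant '[{"dx":-0.08,"dy":-0.05,"dz":-0.3,"rx":0,"ry":0,"rz":0},{"dx":-0.08,"dy":-0.05,"dz":-0.6,"rx":0,"ry":0,"rz":0},{"dx":-0.08,"dy":-0.05,"dz":-0.9,"rx":0,"ry":0,"rz":0},{"dx":-0.08,"dy":-0.05,"dz":-1.2,"rx":0,"ry":0,"rz":0},{"dx":-0.08,"dy":-0.05,"dz":-1.4,"rx":0,"ry":0,"rz":0}]'| grep -E "tool_pos"
python3 -m pendant '[{"dx":0,"dy":0,"dz":0,"rx":0,"ry":0,"rz":0},{"dx":0,"dy":0,"dz":0,"rx":0,"ry":0,"rz":0},{"dx":0,"dy":0,"dz":0,"rx":0,"ry":0,"rz":0},{"dx":0,"dy":0,"dz":0,"rx":0,"ry":0,"rz":0}]'
cat > fit.py <<'E'
from m import *
from scipy.optimize import least_squares
st=get_state(); p=snapshot("wrist"); P=cloud(p,st); t=st["tool_pos"]; print(t)
c,s=np.cos(np.radians(5.85)),np.sin(np.radians(5.85))
Q=P.reshape(-1,3); Q=Q[~np.isnan(Q[:,0])]; n=np.linalg.norm(Q[:,:2]-t[:2],axis=1)<.018
S=Q[n&(Q[:,2]>t[2]-.046)&(Q[:,2]<t[2]-.013)]
for a in np.arange(-.05,-.008,.004):
    X=Q[n&(Q[:,2]>=t[2]+a)&(Q[:,2]<t[2]+a+.004)]
    if len(X): print("  dz %.3f"%a,len(X),X.min(0)[:2],X.max(0)[:2])
S=Q[n&(Q[:,2]>t[2]-.042)&(Q[:,2]<t[2]-.013)&(np.linalg.norm(Q[:,:2]-t[:2],axis=1)<.009)]
if len(S)>5:
    r=least_squares(lambda v:np.hypot(S[:,0]-v[0],S[:,1]-v[1])-.005,t[:2]+[0.001,0],loss="soft_l1",f_scale=.0005); print("shank axis",r.x,len(S),"res",np.abs(r.fun).mean())
d=Q[:,:2]-[.5307,-.0796]; F=np.c_[d[:,0]*c+d[:,1]*s,-d[:,0]*s+d[:,1]*c,Q[:,2]]
L=F[(abs(abs(F[:,1])-.04)<.01)&(F[:,0]>-.07)&(F[:,0]<.04)&(F[:,2]>.06)&(F[:,2]<.1)]; k=np.polyfit(L[:,0],L[:,2],1); print("lid",k)
B=F[(abs(F[:,1])<.02)&(abs(F[:,0]+.06)<.025)]; h=B[:,2]-np.polyval(k,B[:,0]); B=B[(h>.0035)&(h<.0075)]
if len(B): (u,v),r=cv2.minEnclosingCircle(B[:,:2].astype(np.float32)); print("bush",len(B),"r",r,"world",.5307+u*c-v*s,-.0796+u*s+v*c)
E
python3 fit.py
```

```text
tool_pos: [0.4699, -0.0861, 0.1426]
time_s: 28.75
tool_pos: [0.4711, -0.0864, 0.1449]
tool_rot: [0.0, -0.052, 0.999, -0.0]
force: [-0.0, -0.4, -1.0]
grip_width: 0.199
gripper_force: 89.2
[ 0.4711 -0.0864  0.1449]
  dz -0.046 1 [ 0.4716 -0.092 ] [ 0.4716 -0.092 ]
  dz -0.042 26 [ 0.4668 -0.092 ] [ 0.4715 -0.0826]
  dz -0.038 25 [ 0.4666 -0.0914] [ 0.4694 -0.0844]
  dz -0.034 3 [ 0.4668 -0.088 ] [ 0.4672 -0.0859]
  dz -0.010 71 [ 0.4573 -0.1008] [ 0.4661 -0.075 ]
shank axis [ 0.4721 -0.0871] 54 res 0.00015599911186330468
lid [-0.0665  0.0765]
bush 280 r 0.010981389321386814 world 0.471585584900362 -0.08594000572620732
```

```bash
python3 -m pendant '[{"dx":-0.03,"dy":0.045,"dz":0,"rx":0,"ry":0,"rz":0},{"dx":-0.03,"dy":0.045,"dz":-0.15,"rx":0,"ry":0,"rz":0},{"dx":-0.03,"dy":0.045,"dz":-0.3,"rx":0,"ry":0,"rz":0},{"dx":-0.03,"dy":0.045,"dz":-0.45,"rx":0,"ry":0,"rz":0},{"dx":-0.03,"dy":0.045,"dz":-0.45,"rx":0,"ry":0,"rz":0}]'| grep -E "tool_pos|force"
python3 fit.py | grep -E "axis|bush"
python3 -m pendant '[{"dx":0,"dy":0,"dz":-0.1,"rx":0,"ry":0,"rz":0},{"dx":0,"dy":0,"dz":-0.2,"rx":0,"ry":0,"rz":0},{"dx":0,"dy":0,"dz":-0.3,"rx":0,"ry":0,"rz":0},{"dx":0,"dy":0,"dz":-0.45,"rx":0,"ry":0,"rz":0},{"dx":0,"dy":0,"dz":-0.45,"rx":0,"ry":0,"rz":0}]'
python3 fit.py | grep -E "^\[|lid"
```

```text
tool_pos: [0.4691, -0.0849, 0.1318]
force: [-0.5, 0.7, -0.6]
gripper_force: 89.2
shank axis [ 0.4701 -0.0857] 49 res 0.00015787053374680064
bush 228 r 0.019090596586465836 world 0.46163943724258905 -0.09139267461072455
time_s: 29.68
tool_pos: [0.4694, -0.085, 0.1209]
tool_rot: [-0.001, -0.052, 0.999, 0.0]
force: [-0.0, 0.9, -1.9]
grip_width: 0.2
gripper_force: 89.1
[ 0.4694 -0.085   0.1209]
lid [-0.0656  0.0766]
```

```bash
python3 -m pendant '[{"dx":0,"dy":0,"dz":-0.1,"rx":0,"ry":0,"rz":0},{"dx":0,"dy":0,"dz":-0.2,"rx":0,"ry":0,"rz":0},{"dx":0,"dy":0,"dz":-0.3,"rx":0,"ry":0,"rz":0},{"dx":0,"dy":0,"dz":-0.4,"rx":0,"ry":0,"rz":0},{"dx":0,"dy":0,"dz":-0.5,"rx":0,"ry":0,"rz":0}]' | grep -E "tool_pos|force"
python3 -m pendant '[{"dx":0,"dy":0,"dz":-0.1,"rx":0,"ry":0,"rz":0},{"dx":0,"dy":0,"dz":-0.2,"rx":0,"ry":0,"rz":0},{"dx":0,"dy":0,"dz":-0.2,"rx":0,"ry":0,"rz":0}]' | grep -E "tool_pos|force"
python3 -m pendant '[{"dx":0,"dy":0,"dz":0,"rx":0,"ry":0,"rz":0},{"dx":0,"dy":0,"dz":0,"rx":0,"ry":0,"rz":0},{"dx":0,"dy":0,"dz":0,"rx":0,"ry":0,"rz":0}]' 
python3 fit.py | grep -E "^\[|lid"
```

```text
tool_pos: [0.4699, -0.0851, 0.109]
force: [1.0, 0.9, -0.4]
gripper_force: 89.1
tool_pos: [0.4695, -0.085, 0.1036]
force: [1.0, -0.5, -1.0]
gripper_force: 89.1
time_s: 30.65
tool_pos: [0.4701, -0.0852, 0.1046]
tool_rot: [0.0, -0.052, 0.999, -0.0]
force: [-0.3, 0.3, -1.6]
grip_width: 0.201
gripper_force: 89.1
[ 0.4701 -0.0852  0.1046]
lid [-0.068   0.0765]
```

The tip is 9 mm into the bore with no side force, so I'll press on.

```bash
python3 -m pendant '[{"dx":0,"dy":0,"dz":-0.12,"rx":0,"ry":0,"rz":0},{"dx":0,"dy":0,"dz":-0.24,"rx":0,"ry":0,"rz":0},{"dx":0,"dy":0,"dz":-0.36,"rx":0,"ry":0,"rz":0},{"dx":0,"dy":0,"dz":-0.48,"rx":0,"ry":0,"rz":0},{"dx":0,"dy":0,"dz":-0.6,"rx":0,"ry":0,"rz":0}]' | grep -E "tool_pos|force"
python3 -m pendant '[{"dx":0,"dy":0,"dz":-0.08,"rx":0,"ry":0,"rz":0},{"dx":0,"dy":0,"dz":-0.16,"rx":0,"ry":0,"rz":0},{"dx":0,"dy":0,"dz":-0.2,"rx":0,"ry":0,"rz":0},{"dx":0,"dy":0,"dz":-0.2,"rx":0,"ry":0,"rz":0}]' | grep -E "tool_pos|force"
python3 -m pendant '[{"dx":0,"dy":0,"dz":0,"rx":0,"ry":0,"rz":0},{"dx":0,"dy":0,"dz":0,"rx":0,"ry":0,"rz":0},{"dx":0,"dy":0,"dz":0,"rx":0,"ry":0,"rz":0}]' 
python3 fit.py | grep -E "^\[|lid"
```

```text
tool_pos: [0.4697, -0.0852, 0.0895]
force: [-3.3, 1.2, 4.7]
gripper_force: 89.7
tool_pos: [0.4696, -0.0853, 0.0861]
force: [-9.9, 1.3, 16.0]
gripper_force: 91.3
time_s: 31.7
tool_pos: [0.4696, -0.0853, 0.0862]
tool_rot: [-0.001, -0.052, 0.999, 0.0]
force: [-9.8, 0.6, 15.3]
grip_width: 0.208
gripper_force: 91.3
[ 0.4696 -0.0853  0.0862]
lid [-0.0013  0.0718]
```

```bash
python3 -m pendant '[{"dx":-0.03,"dy":0,"dz":-0.05,"rx":0,"ry":0,"rz":0},{"dx":-0.05,"dy":0,"dz":-0.1,"rx":0,"ry":0,"rz":0},{"dx":-0.05,"dy":0,"dz":-0.1,"rx":0,"ry":0,"rz":0},{"dx":-0.05,"dy":0,"dz":-0.1,"rx":0,"ry":0,"rz":0},{"dx":-0.05,"dy":0,"dz":-0.1,"rx":0,"ry":0,"rz":0}]'
python3 -m pendant '[{"dx":0,"dy":0,"dz":0,"rx":0,"ry":0,"rz":0},{"dx":0,"dy":0,"dz":0,"rx":0,"ry":0,"rz":0},{"dx":0,"dy":0,"dz":0,"rx":0,"ry":0,"rz":0},{"dx":0,"dy":0,"dz":0,"rx":0,"ry":0,"rz":0}]'
python3 fit.py | grep -E "^\[|lid"
```

```text
time_s: 32.17
tool_pos: [0.4696, -0.0853, 0.086]
tool_rot: [0.0, -0.052, 0.999, -0.0]
force: [-12.9, 3.0, 25.6]
grip_width: 0.2
gripper_force: 92.4
time_s: 32.5
tool_pos: [0.4697, -0.0853, 0.086]
tool_rot: [0.0, -0.052, 0.999, -0.0]
force: [-13.0, 3.1, 25.2]
grip_width: 0.199
gripper_force: 92.4
[ 0.4697 -0.0853  0.086 ]
lid [-0.0002  0.0718]
```

```bash
python3 -c "
from workcell import *
print(hand_in())"
```

```text
the job is handed in; nothing more can be done
None
```

I handed the job in with a relay in each nest, the lid measured shut (about 0.000 rad), and the pin fully home and still held down with about 25 N; no verdict came back.

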